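Close the wash-pump housing and set out the wash cups

TASK

Get the sampler's wash station ready again: tighten the four captive bolt knobs of the round pump housing fully clockwise to their end stops, first the one at the pipe stub, then the one opposite it, then the other two in either order. Only when all four are tight, take every square wash cup from the draining mat, where they drain mouth-down, and leave it standing mouth-up on the floor of the steel cup bay. Do not push about the vials and the dish that stand among these things.

Things in the scene. Friction and masses are not known exactly. Their poses are not given: they have to be found in the camera images.
- housing: fixed round pump housing, white with a bare aluminium lid, 256 mm across, lid surface 42 mm above the table, small 50 mm high hub in the middle; origin at the centre of its underside, z up. A short steel pipe stub (28 mm across, sticking out 32 mm, low on the side) points along its +x. Four bolt knobs stand on the lid 98 mm from its centre, at +x, +y, -x, -y
- bolt0_grip (a point): grip point of the bolt knob at the steel pipe stub: the middle of its black grip bar, 77 mm above the table, on the upright turning axis. The bar is 50 mm long, 13 mm thick, 26 mm high (64 to 90 mm above the table) on a round 34 mm collar whose top is 61 mm above the table; the point's x axis runs along the bar
- bolt0 (a joint): turn of that knob in rad: grows when turned clockwise seen from above; 2.6 is the hard end stop (tight), where the bar points to the housing's centre; 0 the loose stop. It starts between 0 and 1.4, stays where it is left, needs about 0.06 N m, and does not rise or sink
- bolt1_grip (a point): grip point of the bolt knob a quarter turn anticlockwise (seen from above) from the stub: the middle of its black grip bar, 77 mm above the table, on the upright turning axis. The bar is 50 mm long, 13 mm thick, 26 mm high (64 to 90 mm above the table) on a round 34 mm collar whose top is 61 mm above the table; the point's x axis runs along the bar
- bolt1 (a joint): turn of that knob in rad: grows when turned clockwise seen from above; 2.6 is the hard end stop (tight), where the bar points to the housing's centre; 0 the loose stop. It starts between 0 and 1.4, stays where it is left, needs about 0.06 N m, and does not rise or sink
- bolt2_grip (a point): grip point of the bolt knob straight across the lid from the stub: the middle of its black grip bar, 77 mm above the table, on the upright turning axis. The bar is 50 mm long, 13 mm thick, 26 mm high (64 to 90 mm above the table) on a round 34 mm collar whose top is 61 mm above the table; the point's x axis runs along the bar
- bolt2 (a joint): turn of that knob in rad: grows when turned clockwise seen from above; 2.6 is the hard end stop (tight), where the bar points to the housing's centre; 0 the loose stop. It starts between 0 and 1.4, stays where it is left, needs about 0.06 N m, and does not rise or sink
- bolt3_grip (a point): grip point of the bolt knob a quarter turn clockwise (seen from above) from the stub: the middle of its black grip bar, 77 mm above the table, on the upright turning axis. The bar is 50 mm long, 13 mm thick, 26 mm high (64 to 90 mm above the table) on a round 34 mm collar whose top is 61 mm above the table; the point's x axis runs along the bar
- bolt3 (a joint): turn of that knob in rad: grows when turned clockwise seen from above; 2.6 is the hard end stop (tight), where the bar points to the housing's centre; 0 the loose stop. It starts between 0 and 1.4, stays where it is left, needs about 0.06 N m, and does not rise or sink
- bay: fixed steel cup bay, a shallow tray 320 (its x) x 170 mm (its y) outside; the inside floor is 310 x 160 mm and 6 mm above the table, the rim 12 mm above the table and 5 mm thick. Origin: centre of its underside, z up. It is empty at the start
- mat: fixed black ribbed draining mat, 370 (its x) x 170 mm (its y), 3 mm thick, origin at the centre of its underside. The cups stand on it in a row along its x, about 115 mm apart
- cup0: square white plastic wash cup, 50 x 50 mm outside, 60 mm tall, walls and bottom 4 mm, straight sides, about 80 g, starts mouth-down on the draining mat (one of the three may be absent). Origin: the cup's centre (30 mm from bottom and from rim, 25 mm from each side). Its z axis points from the closed bottom to the open mouth (down at the start); x and y are square to the sides
- cup1: square white plastic wash cup, 50 x 50 mm outside, 60 mm tall, walls and bottom 4 mm, straight sides, about 80 g, starts mouth-down on the draining mat (one of the three may be absent). Origin: the cup's centre (30 mm from bottom and from rim, 25 mm from each side). Its z axis points from the closed bottom to the open mouth (down at the start); x and y are square to the sides
- cup2: square white plastic wash cup, 50 x 50 mm outside, 60 mm tall, walls and bottom 4 mm, straight sides, about 80 g, starts mouth-down on the draining mat (one of the three may be absent). Origin: the cup's centre (30 mm from bottom and from rim, 25 mm from each side). Its z axis points from the closed bottom to the open mouth (down at the start); x and y are square to the sides
- vial1: bystander to leave alone: glass vial, blue cap, 22 mm across, 44 mm tall
- vial2: bystander to leave alone: glass vial, blue cap, 22 mm across, 44 mm tall
- dish: bystander to leave alone: flat clear dish, 70 mm across, 14 mm tall

How it is judged:
By the outcome, as a careful person would: the job done as asked, in the order asked, and still so for the second after the job is handed in, with the robot touching nothing.
Of cup0, cup1, cup2 only 2 to 3 are there at a start; the rules pass over those that are not, and their reading is None.
At some moment in a run one of cup0, cup1, cup2 may be knocked a few centimetres aside while the robot is not near it.
Once in a run the grip may slacken for a moment while it holds something.
It also fails if it takes over 210 s, if anything falls off the work surface, if the arm or the gripper's body presses on something with over 40 N, if the wrist force passes 120 N, or if a joint passes its speed limit or range.

ROBOT

A 7-joint arm with a two-finger parallel gripper is mounted at the origin on the work surface. World frame = base frame: x ahead of the robot, y to its left, z up, the work surface at z = 0. Lengths are in mm, angles in rad, forces in N, time in s.
With the tool pointing down it reaches from about 400 to 900 mm from the base axis. Payload 5.5 kg.
Tool frame: the origin (TCP) lies between the finger pads; the fingertips stand 22 mm ahead of it and the grasp point (between the pads) lies 3 mm ahead of it (ctrl.tcp_to_tips is the distance from the TCP to the fingertips, in mm); z points along the fingers, y is the line along which they close (so a half turn about z gives the same grasp; the last joint's range is limited). The gripper opens to 85 mm and grips with 20 to 120 N. Pads are 22 mm wide; open, the fingers measure 114 mm over their backs; the gripper's body (76 mm by 85 mm) begins 54 mm behind the grasp point. The pads swing forward as they close: fully open they stand 13 mm farther back than shut.
Start: joints at [1.409, 0.501, -0.427, 1.55, 0.221, 1.138, -0.21], TCP at [267.921, -592.214, 253.31] pointing down, gripper open.
Joint ranges: [-2.88, 2.88], [-0.31, 2.03], [-1.54, 1.56], [0.2, 2.42], [-1.41, 4.55], [0.19, 2.02], [-2.57, 2.57]. Speed limits (rad/s): [2.57, 2.57, 3.14, 3.14, 3.14, 3.14, 3.14].

INTERFACE

Orientations are given as [roll, pitch, yaw] about the fixed x, y, z axes, in that order (R = Rz(yaw) Ry(pitch) Rx(roll)).
In Python, from bench import ctrl gives the robot as it stands.
- The arm moves only by the shell command python3 jog.py [OPENING], which reads ROWS from standard input. ROWS is a JSON list of rows, 1 to 10 of them, each an object with the fields tx, ty, tz (the shift in shares of the most that a row can go, 1 being 62.5 mm), rx, ry, rz (a rotation vector in units of 0.25 rad); a field left out counts as zero; each row shifts and turns the commanded pose from where the row before left it, along the tool's axes as they then stand; what a row does not reach is not made up. A row lasts 1/8 s, in which the tool goes at most 62.5 mm and 0.188 rad, less where a joint would pass 70% of its speed; a pose out of reach is approached as far as the arm can. OPENING is the finger opening in mm, set as the command begins (- or left out keeps the last). The fingers move at their own pace and stop on an object; the grip force is fixed at half the most. Time passes only in rows, so rows that do not move let the fingers close. It prints the time, the measured TCP pose, the force, the opening and the grip force at its end. Input that does not fit is refused with a message, and nothing moves.
- ctrl.read_state(): the state, without advancing time (a new reading comes with each control period).
- ctrl.get_image(name): name is "scene" or "top" or "wrist"; returns a dict with "img" (384x512x3 uint8, blue, green, red), "range_z" (384x512 float32, mm along the optical axis (not along the pixel's ray), 0 where there is no reading), "intrinsics" (3x3 intrinsics, pixels), "extrinsics" (4x4, takes a point from world to camera coordinates). Camera axes: x right, y down, z forward; pixel columns grow to the right and rows downward; lengths in mm; the calibration is good to about 2 mm. A picture is of the moment at which its call begins.
- ctrl.close_job(): hands the job in; it is judged then, once.
The state is a dict: "clock": time; "joint_pos": joint angles; "joint_velocities": joint speeds; "joint_efforts": joint torques, N m; "tool_pos": TCP position; "tcp_rot": TCP orientation; "contact_force": force on the tool from outside, world axes, zero at the start; "wrist_torque": the same for the moment, N m; "grip_width": finger opening in mm; "finger_force": force on a finger pad.
Only numpy, scipy, OpenCV 4.12 (cv2) and the standard library are available. Lean on these libraries where they do the work, as an engineer would, in place of code of your own. Each camera call takes 0.05 s, during which the arm holds its last target. There are 200 camera calls.

## Working session

There is one attempt and no reset: what is moved stays moved. The work goes in short steps, Python scripts to look and compute and a shell command to move; the robot and the scene stay as the last step left them, time stands still between calls to the robot, and variables do not carry over. Pictures are saved under pics/ and viewed, at most 14 in all, crops included, and the job is handed in when it is done.

```bash
ls; mkdir -p pics
python3 - <<'E'
from bench import ctrl
import cv2,numpy as np
for n in ("top","scene"):
    d=ctrl.get_image(n); cv2.imwrite(f"pics/{n}0.png",d["img"]); np.savez(f"{n}0.npz",**d)
    print(n,d["intrinsics"].tolist(),np.round(d["extrinsics"],3).tolist(),(d["range_z"]>0).mean())
print(ctrl.read_state())
E
```

```text
bench.py
jog.py
pics
top [[352.1007858180644, 0.0, 259.2788260439162], [0.0, 352.1007858180644, 188.40324237923136], [0.0, 0.0, 1.0]] [[0.019, -1.0, -0.014, -4.303], [-0.987, -0.016, -0.158, 541.54], [0.157, 0.017, -0.987, 994.701], [0.0, 0.0, 0.0, 1.0]] 0.9959615071614584
scene [[351.30297909186015, 0.0, 254.68558128564035], [0.0, 351.30297909186015, 191.65440689255357], [0.0, 0.0, 1.0]] [[-0.455, 0.89, -0.015, 251.563], [0.664, 0.328, -0.672, -323.962], [-0.594, -0.316, -0.74, 1185.41], [0.0, 0.0, 0.0, 1.0]] 0.9962209065755209
{'clock': 0.1, 'joint_pos': array([ 1.40921999,  0.50174135, -0.42681982,  1.5513534 ,  0.22076179,
        1.13827315, -0.21030216]), 'joint_velocities': array([ 0.00038828, -0.00196219,  0.00018485, -0.00217935,  0.00024582,
        0.00011279,  0.00072492]), 'joint_efforts': array([-1.08805668e-02, -5.70818317e+01, -5.83813503e+00, -2.81748712e+01,
        1.06332256e-02,  5.74825419e-03,  6.82763584e-06]), 'tool_pos': array([ 267.61791661, -591.71185033,  252.36877412]), 'tcp_rot': array([-3.13986494e+00, -1.02163174e-04,  4.24818758e-01]), 'contact_force': array([0.2260932 , 0.65710134, 1.03384965]), 'wrist_torque': array([ 1.08737545e-02, -6.20152311e-05, -7.47429962e-03]), 'finger_force': 0.0, 'grip_width': 85.17206485856721}
```
Joint1 1.409 with TCP at y=-592? The base orientation odd. OK.

View pictures.

View pics/top0.png

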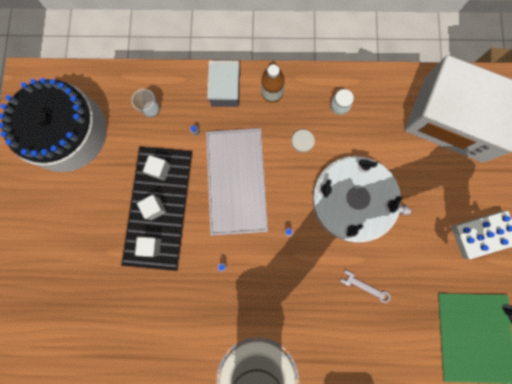

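View pics/scene0.png

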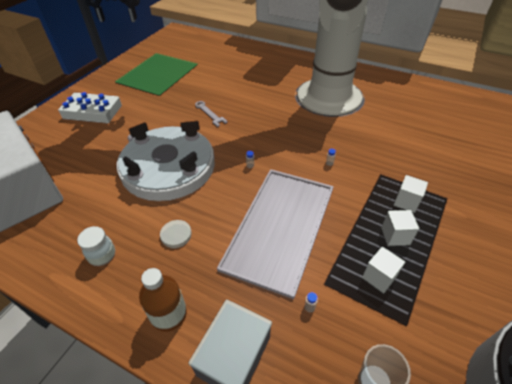

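The top view shows the housing at about (358,198) with its stub at (405,210). The bay is at (237,182), and the three cups are at (155,167), (150,207) and (147,246) on the mat. The vials are at (195,128), (289,231) and (222,267), so there are three blue caps, and the dish is at (303,140). The scene view agrees.

Create h.py:
```python
import numpy as np,cv2
from bench import ctrl
def cloud(d):
    K,E,Z=d["intrinsics"],d["extrinsics"],d["range_z"]
    v,u=np.mgrid[:Z.shape[0],:Z.shape[1]]
    p=np.stack([(u-K[0,2])/K[0,0]*Z,(v-K[1,2])/K[1,1]*Z,Z],-1)
    return (p-E[:3,3])@E[:3,:3], (Z>0)
def proj(d,P):
    P=np.atleast_2d(P)@d["extrinsics"][:3,:3].T+d["extrinsics"][:3,3]
    q=P@d["intrinsics"].T; return q[:,:2]/q[:,2:]
def comps(d,box,zlo,zhi,minn=15):
    P,m=cloud(d); x0,x1,y0,y1=box
    m=m&(P[...,0]>x0)&(P[...,0]<x1)&(P[...,1]>y0)&(P[...,1]<y1)&(P[...,2]>zlo)&(P[...,2]<zhi)
    n,l,s,c=cv2.connectedComponentsWithStats(m.astype(np.uint8),connectivity=4)
    return [(c[i],P[l==i]) for i in range(1,n) if s[i,4]>=minn]
```

Run:
```python
from h import *
np.set_printoptions(precision=1,suppress=True)
for n in("top","scene"):
    d=dict(np.load(n+"0.npz")); print(n)
    P,m=cloud(d)
    if n=="top":
        for nm,(u,v) in dict(hub=(358,198),lid=(345,180),stub=(406,210),bay=(237,182),mat=(170,190),table=(270,200)).items(): print(nm,P[v,u])
        # housing
    print("knobs")
    for c,Q in comps(d,(330,680,-460,-80),63,100,6):
        r=cv2.minAreaRect(Q[:,:2].astype(np.float32)); print(c,len(Q),Q.mean(0),Q[:,2].max(),r)
    print("cups")
    for c,Q in comps(d,(300,700,150,450),45,80): 
        r=cv2.minAreaRect(Q[:,:2].astype(np.float32)); print(c,len(Q),Q.mean(0),np.median(Q[:,2]),r)
    print("lid")
    for c,Q in comps(d,(300,700,-480,-80),38,46,200):
        r=cv2.minEnclosingCircle(Q[:,:2].astype(np.float32)); print(c,len(Q),np.median(Q[:,2]),r)
    print("small")
    for c,Q in comps(d,(250,750,-150,400),8,50,4): print(c,len(Q),Q.mean(0),Q.min(0),Q.max(0))
d=dict(np.load("top0.npz"))
a=cv2.resize(d["img"][140:260,300:420],(480,480),interpolation=cv2.INTER_CUBIC)
e=dict(np.load("scene0.npz"))
b=cv2.resize(e["img"][105:215,105:225],(523,480),interpolation=cv2.INTER_CUBIC)[:,:320] if 0 else cv2.resize(e["img"][105:215,110:220],(320,320),interpolation=cv2.INTER_CUBIC)
o=np.zeros((480,800,3),np.uint8);o[:,:480]=a;o[:320,480:]=b
cv2.imwrite("pics/crop1.png",o)
```

```text
top
hub [ 516.6 -281.5   51.9]
lid [ 570.4 -246.6   45. ]
stub [ 486.  -425.2   33.8]
bay [566.   74.4   7.2]
mat [537.9 279.    6.7]
table [512.9 -27.4   1.3]
knobs
[368.  163.2] 119 [ 612.3 -303.5   85.3] 95.53222179642657 ((611.5369873046875, -303.6104736328125), (49.109432220458984, 19.093713760375977), 81.35855865478516)
[327.  188.1] 103 [ 538.6 -186.1   86.9] 93.29257762334551 ((540.1300659179688, -186.7379150390625), (14.313841819763184, 49.35917282104492), 78.02977752685547)
[395.5 204.1] 123 [ 496.5 -376.1   85.6] 93.94909643655217 ((497.1688537597656, -378.23095703125), (13.860868453979492, 48.907894134521484), 64.44134521484375)
[354.2 230. ] 112 [ 422.6 -259.8   86.3] 94.60098437536878 ((422.9643859863281, -261.12158203125), (22.98952293395996, 49.761207580566406), 50.350318908691406)
cups
[154.8 166.4] 328 [598.8 312.5  62.7] 63.78551355883408 ((600.170166015625, 314.94879150390625), (52.305686950683594, 50.0125617980957), 72.7345199584961)
[149.5 206.7] 348 [479.8 319.8  63. ] 63.867685884035936 ((480.460205078125, 322.1357421875), (50.74772644042969, 51.20305633544922
[... 9836 characters left out ...]
2 ((521.5105590820312, -285.14300537109375), 122.77615356445312)
small
[330.5 155.8] 107 [319.9 108.9  29.6] [306.4  97.6   8.4] [327.6 118.7  45.5]
[249.5 158. ] 104 [423.3 -81.3  30. ] [410.7 -92.7   8.8] [430.4 -72.5  46.7]
[275.5 236.5] 945 [599.8  79.6  11.3] [404.5 -22.8   8. ] [739.2 173.5  14.7]
[406.7 201.2] 297 [392.6 321.5  29.1] [370.5 297.1   8.1] [396.7 346.4  50. ]
[395.9 234.2] 419 [499.8 319.1  29.3] [470.2 286.4   8. ] [517.  354.7  49.9]
[176.2 233.2] 563 [ 703.6 -122.6   13.6] [ 667.2 -149.9    8.5] [736.9 -92.7  17.2]
[377.2 278.7] 349 [624.2 309.2  29.1] [586.  282.1   8. ] [633.9 344.   49.8]
[310.6 301. ] 179 [729.  208.9  33.3] [715.7 197.5   8.1] [736.1 219.   45.2]
```

View pics/crop1.png

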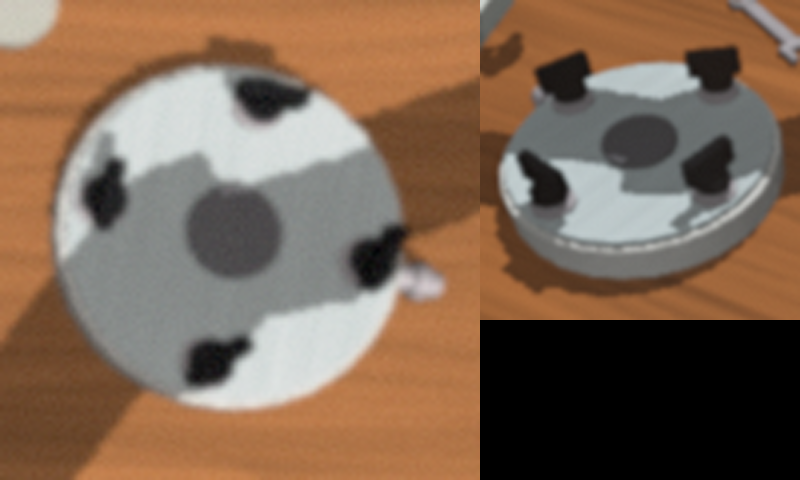

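Measured results:
- **Knob axes:** fitted to within 1 mm of the 98 mm radius, with tops at about 91 mm.
- **Cup tops:** about 63 mm, which agrees with the text.
- **Housing centre:** about (520,-283.5), with +x at -102.7°.

The first move goes above bolt0 at (498.6,-379).

```bash
cat >> h.py <<'E'
from scipy.spatial.transform import Rotation as Ro
def rot(r): return Ro.from_euler('xyz',r)
def go(p=None,rpy=None,first='t'):
    """what to jog: first='t' translate then rotate, 'r' rotate then translate"""
    s=ctrl.read_state(); R0=rot(s['tcp_rot']); R1=rot(rpy) if rpy is not None else R0
    d=np.array(p)-s['tool_pos'] if p is not None else np.zeros(3)
    t=(R0 if first=='t' else R1).inv().apply(d); w=(R0.inv()*R1).as_rotvec()
    print(first,'trans',t.round(1),'|%.0f|'%np.linalg.norm(t),'rot',w.round(3),'|%.2f|'%np.linalg.norm(w))
def st():
    s=ctrl.read_state(); print('t%.1f'%s['clock'],s['tool_pos'].round(1),s['tcp_rot'].round(3),'q',s['joint_pos'].round(2),'F',s['contact_force'].round(1),'T',s['wrist_torque'].round(2),'w%.1f f%.1f'%(s['grip_width'],s['finger_force']))
E
python3 - <<'E'
from h import *
go([498.6,-379,252],[np.pi,0,2.69-np.pi*0])
# bay rect
for n in("top","scene"):
    d=dict(np.load(n+"0.npz")); P,m=cloud(d)
    q=max(comps(d,(380,750,-60,190),9.5,20,50),key=lambda c:len(c[1]))[1]
    print(n,cv2.minAreaRect(q[:,:2].astype(np.float32)))
E
```

```text
t trans [298.1 -98.6   0.6] |314| rot [-1.000e-03 -2.000e-03 -2.265e+00] |2.27|
top ((520.0945434570312, 73.09896087646484), (219.46585083007812, 170.16934204101562), 4.786938190460205)
scene ((652.9273681640625, 82.34168243408203), (160.29518127441406, 170.62757873535156), 5.309415817260742)
```

Units first: shifts go in shares of 62.5 mm and turns go in units of 0.25 rad. So 40 mm is 0.64, 18 mm is 0.288.

```bash
echo '[{"tx":0.64,"ty":-0.208},{"tx":0.64,"ty":-0.208},{"tx":0.64,"ty":-0.208},{"tx":0.64,"ty":-0.208},{"tx":0.64,"ty":-0.208},{"tx":0.64,"ty":-0.208},{"tx":0.64,"ty":-0.208},{"tx":0.288,"ty":-0.128}]' | python3 jog.py 
echo '[{"rz":-0.72},{"rz":-0.72},{"rz":-0.72},{"rz":-0.72},{"rz":-0.72},{"rz":-0.72},{"rz":-0.72},{"rz":-0.72},{"rz":-0.72},{"rz":-0.72}]' | python3 jog.py
echo '[{"rz":-0.72},{"rz":-0.72},{"rz":-0.4},{}]' | python3 jog.py
python3 - <<'E'
from h import *
st()
go([498.6,-379,252],[np.pi,0,2.69])
d=ctrl.get_image("wrist"); np.savez("w1.npz",**d); cv2.imwrite("pics/w1.png",d["img"])
for c,Q in comps(d,(330,680,-460,-80),80,100,30):
    r=cv2.minAreaRect(Q[:,:2].astype(np.float32)); print(c,len(Q),np.median(Q[:,2]),np.round(r[0],1),np.round(r[1],1),round(r[2],1))
E
```

```text
clock: 1.1
tool_pos: [500.5, -376.4, 253.0]
tcp_rot: [-3.14, -0.001, 0.429]
contact_force: [-0.5, -0.2, 0.3]
grip_width: 85.4
finger_force: 0.0
clock: 2.35
tool_pos: [497.3, -380.4, 252.8]
tcp_rot: [-3.14, -0.001, 2.229]
contact_force: [-0.2, -0.0, -0.2]
grip_width: 85.5
finger_force: 0.0
clock: 2.85
tool_pos: [497.4, -380.3, 252.6]
tcp_rot: [-3.141, -0.001, 2.682]
contact_force: [0.1, 0.9, -0.1]
grip_width: 85.3
finger_force: 0.0
t2.9 [ 497.4 -380.3  252.6] [-3.141e+00 -1.000e-03  2.682e+00] q [ 1.29  0.62 -0.99  1.6   0.55  1.22  1.3 ] F [ 0.1  0.9 -0.1] T [-0.    0.05  0.02] w85.3 f0.0
t trans [-0.5  1.7  0.6] |2| rot [-0.    -0.001 -0.008] |0.01|
[329.63956311  61.30582524] 824 89.34254586606178 [ 422.6 -263.3] [13.4 49.9] 35.8
[437.50244499 136.96332518] 818 89.02261178509804 [ 539.2 -189.5] [13.5 49.9] 77.3
[254.53432282 180.63450835] 539 89.43180578535916 [ 496.  -380.1] [12.1 49.1] 63.9
[362.57754011 238.43315508] 374 88.79154232916596 [ 612.8 -306.1] [49.4 12.5] 80.6
```

View pics/w1.png

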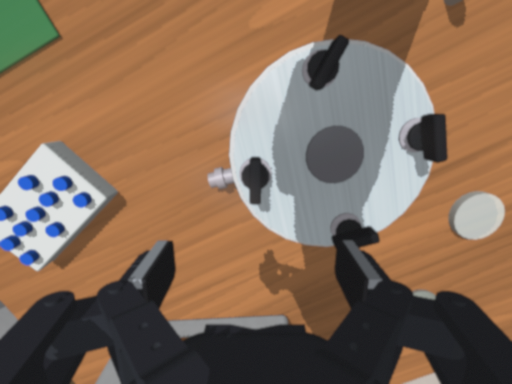

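The wrist view shows the stub at (220,180) and the bolt0 bar at (256,180), between the fingers' line. The other bars are at (330,61), (430,137) and (362,238). The depth fit gives bolt0 at about (496.5,-380), bar angle 154°, with 1.34 rad left to turn.

To row units: 30 mm is 0.48, 16 mm is 0.256.

```bash
echo '[{"tz":0.48},{"tz":0.48},{"tz":0.48},{"tz":0.48},{"tz":0.48},{"tz":0.256},{}]' | python3 jog.py 
echo '[{},{},{},{},{},{}]' | python3 jog.py 0
python3 -c "from h import *;st()"
```

```text
clock: 3.78
tool_pos: [497.9, -379.0, 86.4]
tcp_rot: [3.141, -0.002, 2.684]
contact_force: [-0.2, -0.5, -0.9]
grip_width: 85.4
finger_force: 0.0
clock: 4.53
tool_pos: [498.4, -380.3, 88.0]
tcp_rot: [-3.14, 0.001, 2.684]
contact_force: [-2.0, -2.0, 5.7]
grip_width: 11.8
finger_force: 60.2
t4.5 [ 498.4 -380.3   88. ] [-3.140e+00  1.000e-03  2.684e+00] q [ 1.2   0.8  -0.85  1.72  0.72  0.97  1.18] F [-2.  -2.   5.7] T [-0.25  0.55  0.  ] w11.8 f60.2
```

To row units: 0.14 rad is 0.56.

```bash
echo '[{"rz":0.56},{"rz":0.56},{"rz":0.56},{"rz":0.56},{"rz":0.56},{"rz":0.56},{"rz":0.56},{"rz":0.56},{"rz":0.56},{}]' | python3 jog.py 
python3 -c "from h import *;st()"
echo '[{"rz":0.2},{"rz":0.2},{}]' | python3 jog.py 
python3 -c "from h import *;st()"
```

```text
clock: 5.78
tool_pos: [498.3, -380.5, 88.0]
tcp_rot: [-3.142, 0.002, 1.425]
contact_force: [-2.6, -2.0, 6.0]
grip_width: 12.0
finger_force: 60.3
t5.8 [ 498.3 -380.5   88. ] [-3.142e+00  2.000e-03  1.425e+00] q [ 1.03  0.7  -0.58  1.72  0.48  0.87  0.09] F [-2.6 -2.   6. ] T [-0.56  0.6  -0.04] w12.0 f60.3
clock: 6.15
tool_pos: [498.3, -380.5, 88.0]
tcp_rot: [3.141, 0.003, 1.329]
contact_force: [-3.7, -3.0, 5.6]
grip_width: 11.7
finger_force: 61.0
t6.2 [ 498.3 -380.5   88. ] [3.141e+00 3.000e-03 1.329e+00] q [ 1.01  0.69 -0.56  1.72  0.47  0.86  0.01] F [-3.7 -3.   5.6] T [-0.64  0.66  0.73] w11.7 f61.0
```

The wrist moment rose to 0.73 N m at a yaw of 76°, where 77° was expected, so bolt0 is at its stop. Next is bolt2.

```bash
echo '[{},{},{},{"tz":-0.48},{"tz":-0.48},{"tz":-0.48},{}]' | python3 jog.py 85
python3 -c "
from h import *;st();go([540.5,-189.3,178],[np.pi,0,np.radians(167.3)])"
```

```text
clock: 7.02
tool_pos: [500.5, -379.8, 180.0]
tcp_rot: [3.137, 0.002, 1.325]
contact_force: [0.0, -0.6, -0.5]
grip_width: 85.0
finger_force: 0.0
t7.0 [ 500.5 -379.8  180. ] [3.137e+00 2.000e-03 1.325e+00] q [ 1.05  0.58 -0.62  1.67  0.39  1.01  0.06] F [ 0.  -0.6 -0.5] T [ 0.02 -0.   -0.09] w85.0 f0.0
t trans [194.5  -7.4   1.6] |195| rot [ 0.002  0.005 -1.594] |1.59|
```

To row units: 40 mm is 0.64, 34.5 mm is 0.552, -0.18 rad is -0.72.

```bash
echo '[{"tx":0.64,"ty":-0.024},{"tx":0.64,"ty":-0.024},{"tx":0.64,"ty":-0.024},{"tx":0.64,"ty":-0.024},{"tx":0.552,"ty":-0.0224},{"rz":-0.72},{"rz":-0.72},{"rz":-0.72},{"rz":-0.72},{"rz":-0.72}]' | python3 jog.py
echo '[{"rz":-0.72},{"rz":-0.72},{"rz":-0.72},{"rz":-0.6},{}]' | python3 jog.py
python3 - <<'E'
from h import *
st();go([540.5,-189.3,87],[np.pi,0,np.radians(167.3)])
d=ctrl.get_image("wrist")
for c,Q in comps(d,(330,680,-460,-80),80,100,30):
    r=cv2.minAreaRect(Q[:,:2].astype(np.float32)); print(c,len(Q),np.median(Q[:,2]),np.round(r[0],1),np.round(r[1],1),round(r[2],1))
E
```

```text
clock: 8.28
tool_pos: [538.1, -188.4, 176.2]
tcp_rot: [-3.141, -0.002, 2.231]
contact_force: [-0.1, -0.5, -1.6]
grip_width: 85.2
finger_force: 0.0
clock: 8.9
tool_pos: [538.2, -188.5, 176.2]
tcp_rot: [3.14, -0.002, 2.914]
contact_force: [-0.4, 0.0, -0.8]
grip_width: 85.5
finger_force: 0.0
t8.9 [ 538.2 -188.5  176.2] [ 3.140e+00 -2.000e-03  2.914e+00] q [ 1.04  0.64 -1.02  1.81  0.63  1.06  1.12] F [-0.4  0.  -0.8] T [-0.02  0.02  0.  ] w85.5 f0.0
t trans [-2.6 -0.4 89.2] |89| rot [ 0.001 -0.002 -0.006] |0.01|
[118.0208717   79.18907305] 1629 89.30883454318818 [ 423.2 -262.7] [13.1 49.9] 35.6
[254.41257996 205.70575693] 938 89.43571092676393 [ 538.9 -188.9] [12.9 49.1] 77.2
[ 24.49887387 208.46509009] 888 89.04641233509783 [ 497.6 -374.8] [41.  13.4] 76.3
[169.34749035 306.        ] 259 88.53345994671557 [ 616.2 -287.5] [14.  12.4] 78.8
```

To row units: -1 mm is -0.016, 30 mm is 0.48.

```bash
echo '[{"tx":-0.016,"tz":0.48},{"tz":0.48},{"tz":0.448},{}]' | python3 jog.py 
echo '[{},{},{},{},{},{}]' | python3 jog.py 0
echo '[{"rz":0.56},{"rz":0.56},{"rz":0.56},{"rz":0.56},{"rz":0.56},{"rz":0.56},{"rz":0.56},{"rz":0.56},{"rz":0.56},{"rz":0.56}]' | python3 jog.py 
echo '[{"rz":0.4},{"rz":0.4},{}]' | python3 jog.py
python3 -c "from h import *;st()"
```

```text
clock: 9.45
tool_pos: [537.9, -188.4, 87.2]
tcp_rot: [3.141, -0.005, 2.913]
contact_force: [-0.4, 0.1, 0.6]
grip_width: 85.3
finger_force: 0.0
clock: 10.2
tool_pos: [540.1, -188.9, 90.0]
tcp_rot: [-3.141, 0.001, 2.915]
contact_force: [-1.3, 0.3, 6.5]
grip_width: 11.9
finger_force: 60.8
clock: 11.45
tool_pos: [540.8, -188.4, 90.1]
tcp_rot: [3.14, -0.0, 1.511]
contact_force: [0.8, 1.1, 2.3]
grip_width: 11.3
finger_force: 60.6
clock: 11.82
tool_pos: [540.8, -188.4, 90.0]
tcp_rot: [3.14, 0.0, 1.319]
contact_force: [1.6, 1.7, 5.6]
grip_width: 11.8
finger_force: 62.3
t11.8 [ 540.8 -188.4   90. ] [3.14  0.    1.319] q [ 0.72  0.61 -0.56  1.86  0.45  0.79 -0.33] F [1.6 1.7 5.6] T [ 0.23 -0.15  0.85] w11.8 f62.3
```

Bolt2 is tight at 0.85 N m. Next is bolt1 at about (615,-306), yaw 80.6°.

```bash
echo '[{},{},{},{"tz":-0.48},{"tz":-0.48},{"tz":-0.48},{}]' | python3 jog.py 85
python3 -c "
from h import *;st();go([615,-306,178],[np.pi,0,np.radians(80.6)])"
```

```text
clock: 12.7
tool_pos: [541.4, -189.6, 181.7]
tcp_rot: [3.137, 0.001, 1.314]
contact_force: [0.5, -0.1, -0.4]
grip_width: 84.8
finger_force: 0.0
t12.7 [ 541.4 -189.6  181.7] [3.137e+00 1.000e-03 1.314e+00] q [ 0.78  0.49 -0.63  1.81  0.35  0.95 -0.26] F [ 0.5 -0.1 -0.4] T [-0.01  0.03  0.03] w84.8 f0.0
t trans [-94.  100.7   4.2] |138| rot [ 0.005  0.001 -0.092] |0.09|
```

```bash
echo '[{"tx":-0.384,"ty":0.4},{"tx":-0.384,"ty":0.4},{"tx":-0.368,"ty":0.4},{"tx":-0.368,"ty":0.408},{"rx":0.02,"rz":-0.36},{}]' | python3 jog.py
python3 - <<'E'
from h import *
st();go([615,-306,88],[np.pi,0,np.radians(80.6)])
d=ctrl.get_image("wrist")
for c,Q in comps(d,(330,680,-460,-80),80,100,30):
    r=cv2.minAreaRect(Q[:,:2].astype(np.float32)); print(c,len(Q),np.median(Q[:,2]),np.round(r[0],1),np.round(r[1],1),round(r[2],1))
E
```

```text
clock: 13.45
tool_pos: [612.4, -305.3, 177.5]
tcp_rot: [-3.134, -0.001, 1.404]
contact_force: [-0.7, -0.1, -0.4]
grip_width: 84.9
finger_force: 0.0
t13.4 [ 612.4 -305.3  177.5] [-3.134e+00 -1.000e-03  1.404e+00] q [ 0.82  0.68 -0.6   1.51  0.41  1.09 -0.04] F [-0.7 -0.1 -0.4] T [ 0.02 -0.   -0.01] w84.9 f0.0
t trans [-0.4  3.3 89.5] |90| rot [-0.007 -0.001 -0.003] |0.01|
[130.31170406  65.90357793] 1649 89.30435388469341 [ 540.4 -188.6] [49.9 13.5] 77.6
[ 23.35201979 192.77328937] 1213 88.65408495630042 [ 424.6 -262.7] [13.7 49.1] 33.8
[258.47914439 202.61176471] 935 89.46329810388355 [ 614.4 -304.9] [49.2 12.7] 80.4
```

To row units: 2 mm is 0.032, 30 mm is 0.48.

```bash
echo '[{"ty":0.032,"tz":0.48},{"tz":0.48},{"tz":0.464},{}]' | python3 jog.py 
echo '[{},{},{},{},{},{}]' | python3 jog.py 0
echo '[{"rz":0.56},{"rz":0.56},{"rz":0.56},{"rz":0.56},{"rz":0.56},{"rz":0.56},{"rz":0.56},{"rz":0.56},{"rz":0.56},{"rz":0.56}]' | python3 jog.py 
echo '[{"rz":0.4},{"rz":0.4},{"rz":0.16},{}]' | python3 jog.py
python3 -c "from h import *;st()"
```

```text
clock: 14.0
tool_pos: [612.3, -304.2, 87.4]
tcp_rot: [-3.131, -0.002, 1.405]
contact_force: [-0.8, -0.4, -0.0]
grip_width: 84.7
finger_force: 0.0
clock: 14.75
tool_pos: [615.3, -305.8, 91.2]
tcp_rot: [-3.138, 0.0, 1.405]
contact_force: [-1.2, 0.7, 5.4]
grip_width: 11.8
finger_force: 61.0
clock: 16.0
tool_pos: [615.4, -306.0, 91.2]
tcp_rot: [-3.141, 0.003, 0.0]
contact_force: [-0.1, -0.6, 4.2]
grip_width: 11.9
finger_force: 61.0
clock: 16.5
tool_pos: [615.4, -306.0, 91.2]
tcp_rot: [3.14, 0.003, -0.234]
contact_force: [-0.1, -0.4, 5.1]
grip_width: 11.5
finger_force: 61.3
t16.5 [ 615.4 -306.    91.2] [ 3.14e+00  3.00e-03 -2.34e-01] q [ 0.54  0.71 -0.17  1.56  0.15  0.88 -1.49] F [-0.1 -0.4  5.1] T [-0.06  0.05  0.47] w11.5 f61.3
```

To row units: 0.05 rad is 0.2.

```bash
echo '[{"rz":0.2},{}]' | python3 jog.py; python3 -c "from h import *;st()"
echo '[{},{},{},{"tz":-0.48},{"tz":-0.48},{"tz":-0.48},{}]' | python3 jog.py 85
python3 -c "
from h import *;st();go([424.6,-262.7,178],[np.pi,0,np.radians(124.5)])"
```

```text
clock: 16.75
tool_pos: [615.4, -306.0, 91.3]
tcp_rot: [3.14, 0.003, -0.281]
contact_force: [-1.1, -1.4, 4.9]
grip_width: 11.4
finger_force: 69.4
t16.8 [ 615.4 -306.    91.3] [ 3.14e+00  3.00e-03 -2.81e-01] q [ 0.53  0.71 -0.16  1.56  0.14  0.88 -1.53] F [-1.1 -1.4  4.9] T [-0.14  0.13  1.43] w11.4 f69.4
clock: 17.62
tool_pos: [617.0, -306.5, 183.3]
tcp_rot: [3.141, -0.0, -0.285]
contact_force: [-0.5, -0.8, -0.3]
grip_width: 84.8
finger_force: 0.0
t17.6 [ 617.  -306.5  183.3] [ 3.141 -0.    -0.285] q [ 0.54  0.61 -0.18  1.51  0.12  1.03 -1.52] F [-0.5 -0.8 -0.3] T [-0.05 -0.07 -0.02] w84.8 f0.0
t trans [-196.9   12.2    5.3] |197| rot [ 1.000e-03  1.000e-03 -2.458e+00] |2.46|
```

```bash
echo '[{"tx":-0.64,"ty":0.0384},{"tx":-0.64,"ty":0.0384},{"tx":-0.64,"ty":0.0384},{"tx":-0.64,"ty":0.0384},{"tx":-0.592,"ty":0.0416},{"rz":-0.72},{"rz":-0.72},{"rz":-0.72},{"rz":-0.72},{"rz":-0.72}]' | python3 jog.py
echo '[{"rz":-0.72},{"rz":-0.72},{"rz":-0.72},{"rz":-0.72},{"rz":-0.72},{"rz":-0.72},{"rz":-0.72},{"rz":-0.72},{"rz":-0.48},{}]' | python3 jog.py
python3 - <<'E'
from h import *
st();go([424.6,-262.7,88],[np.pi,0,np.radians(124.5)])
d=ctrl.get_image("wrist")
for c,Q in comps(d,(330,680,-460,-80),80,100,30):
    r=cv2.minAreaRect(Q[:,:2].astype(np.float32)); print(c,len(Q),np.median(Q[:,2]),np.round(r[0],1),np.round(r[1],1),round(r[2],1))
E
```

```text
clock: 18.88
tool_pos: [421.9, -261.5, 180.2]
tcp_rot: [-3.136, 0.004, 0.621]
contact_force: [-0.1, 0.5, -0.2]
grip_width: 85.1
finger_force: 0.0
clock: 20.12
tool_pos: [422.0, -261.6, 180.3]
tcp_rot: [-3.138, -0.006, 2.173]
contact_force: [0.3, 0.7, 0.1]
grip_width: 84.8
finger_force: 0.0
t20.1 [ 422.  -261.6  180.3] [-3.138 -0.006  2.173] q [ 1.05  0.36 -0.66  1.99  0.28  0.89  0.85] F [0.3 0.7 0.1] T [0.05 0.06 0.  ] w84.8 f0.0
t trans [-2.9  1.8 92.3] |92| rot [-0.003 -0.006  0.001] |0.01|
[255.36975717 204.28145695] 906 89.43041872679628 [ 422.4 -262.5] [13.  49.3] 35.9
[420.51367026 210.46064623] 1207 88.97463632488193 [ 538.7 -188.6] [49.9 13.4] 77.5
[262.35294118 323.54901961] 102 83.505768903801 [ 495.8 -360.9] [20.2  8. ] 47.2
[403.93617021 355.63829787] 141 89.3844284541368 [ 629.7 -308.7] [12.5 16.6] 78.5
```

To row units: -1 mm is -0.016, 1 mm is 0.016, -0.02 rad is -0.08.

```bash
echo '[{"tx":-0.016,"ty":0.016,"tz":0.48,"rz":-0.08},{"tz":0.48},{"tz":0.48},{}]' | python3 jog.py 
echo '[{},{},{},{},{},{}]' | python3 jog.py 0
echo '[{"rz":0.56},{"rz":0.56},{"rz":0.56},{"rz":0.56},{"rz":0.56},{"rz":0.56},{"rz":0.56},{"rz":0.56},{"rz":0.56},{"rz":0.56}]' | python3 jog.py 
echo '[{"rz":0.56},{"rz":0.56},{"rz":0.56},{"rz":0.56},{"rz":0.56},{"rz":0.56},{"rz":0.4},{"rz":0.32},{}]' | python3 jog.py
python3 -c "from h import *;st()"
```

```text
clock: 20.68
tool_pos: [421.8, -260.9, 89.2]
tcp_rot: [-3.137, -0.009, 2.193]
contact_force: [-0.9, -0.2, 0.4]
grip_width: 84.6
finger_force: 0.0
clock: 21.42
tool_pos: [423.5, -262.7, 92.1]
tcp_rot: [-3.137, -0.003, 2.194]
contact_force: [-2.4, -1.1, 7.5]
grip_width: 11.7
finger_force: 59.9
clock: 22.68
tool_pos: [424.4, -262.8, 92.1]
tcp_rot: [-3.14, 0.002, 0.79]
contact_force: [0.1, -1.2, 2.9]
grip_width: 11.6
finger_force: 59.4
clock: 23.8
tool_pos: [424.6, -263.5, 92.1]
tcp_rot: [3.14, 0.002, -0.224]
contact_force: [0.5, -3.7, 3.5]
grip_width: 11.7
finger_force: 59.4
t23.8 [ 424.6 -263.5   92.1] [ 3.14e+00  2.00e-03 -2.24e-01] q [ 0.5   0.44  0.    2.05  0.    0.65 -1.3 ] F [ 0.5 -3.7  3.5] T [-0.86 -0.17  0.15] w11.7 f59.4
```

Units first: shifts go in shares of 62.5 mm and turns go in units of 0.25 rad. So 0.05 rad is 0.2.

```bash
echo '[{"rz":0.2},{"rz":0.12},{}]' | python3 jog.py; python3 -c "from h import *;st()"
echo '[{},{},{},{"tz":-0.48},{"tz":-0.48},{"tz":-0.64},{"tz":-0.64},{"tz":-0.64},{}]' | python3 jog.py 85
python3 - <<'E'
from h import *
st()
for n in ("top","scene","wrist"):
    d=ctrl.get_image(n);np.savez(n+"1.npz",**d); print(n)
    for c,Q in comps(d,(330,680,-460,-80),68,100,30):
        r=cv2.minAreaRect(Q[:,:2].astype(np.float32)); print(c,len(Q),np.round(r[0],1),np.round(r[1],1),round(r[2],1))
    for c,Q in comps(d,(300,700,150,450),50,80): 
        r=cv2.minAreaRect(Q[:,:2].astype(np.float32)); print('cup',c,len(Q),np.median(Q[:,2]),np.round(r[0],1),np.round(r[1],1),round(r[2],1))
E
```

```text
clock: 24.18
tool_pos: [424.6, -263.4, 92.1]
tcp_rot: [3.139, 0.003, -0.301]
contact_force: [-0.5, -4.7, 6.6]
grip_width: 11.8
finger_force: 74.9
t24.2 [ 424.6 -263.4   92.1] [ 3.139e+00  3.000e-03 -3.010e-01] q [ 0.48  0.44  0.02  2.05 -0.01  0.65 -1.36] F [-0.5 -4.7  6.6] T [-1.1   0.03  1.69] w11.8 f74.9
clock: 25.3
tool_pos: [426.3, -263.1, 274.5]
tcp_rot: [3.14, -0.001, -0.305]
contact_force: [0.5, 0.0, -0.6]
grip_width: 84.9
finger_force: 0.0
t25.3 [ 426.3 -263.1  274.5] [ 3.14e+00 -1.00e-03 -3.05e-01] q [ 0.47  0.18  0.03  1.91 -0.01  1.05 -1.37] F [ 0.5  0.  -0.6] T [ 0.05 -0.   -0.03] w84.9 f0.0
top
[367.78703704 163.11111111] 108 [ 614.1 -304.5] [13.3 49.9] 77.6
[327.08571429 187.99047619] 105 [ 540.5 -187.5] [49.  14.2] 78.3
[354.17647059 231.07843137] 102 [ 421.7 -260.9] [13.2 46.9] 79.1
cup [154.62264151 166.20125786] 318 63.73974767896077 [600.  314.4] [51.6 50.3] 72.8
cup [149.27245509 206.73353293] 334 64.01234109342987 [480.5 322. ] [50.8 51.1] 30.1
cup [145.61583578 246.50733138] 341 64.15234410260031 [366.8 324.3] [47.7 53.5] 0.7
scene
[189.37254902 125.37254902] 153 [ 426.5 -263. ] [15.6 50.8] 78.1
[137.8976378 128.8503937] 127 [ 500.5 -379.8] [50.7 13.6] 76.3
[187.74375 159.60625] 160 [ 543.6 -189.1] [50.8 13.7] 77.4
[130.63414634 163.96097561] 205 [ 617.7 -305.6] [15.6 48.7] 77.9
cup [413.15277778 186.99305556] 432 61.830203726060894 [368.9 322.9] [49.9 53. ] 87.4
cup [402.10638298 221.20744681] 564 61.9637710274772 [482.2 319.9] [53.4 51.6] 30.5
cup [385.48911466 263.55732946] 689 62.230284619883435 [602.1 313.1] [50.2 53. ] 73.4
wrist
[240.88111888   4.84615385] 143 [ 591.5 -300.6] [12.6  3.5] 74.5
[340.79161028  76.88227334] 739 [ 497.9 -379.9] [50.3 13.1] 77.4
[156.70868347  93.87535014] 714 [ 540.4 -189. ] [50.3 13.1] 77.3
[255.61155378 174.67928287] 502 [ 423.5 -263.2] [12.9 50.4] 77.6
```

All four knobs read 77.5° or -12.5°, so they are tight, and the cups have not moved. The cups must be inverted in two steps: lay each on its side with a half roll at 45° tilt, then repeat from the other side. I fit a quick kinematic model to the recorded joint and pose pairs to see which tilts are reachable.

```bash
cat > kin.py <<'E'
import numpy as np
from scipy.optimize import least_squares
from scipy.spatial.transform import Rotation as Ro
lo=np.array([-2.88,-.31,-1.54,.2,-1.41,.19,-2.57]);hi=np.array([2.88,2.03,1.56,2.42,4.55,2.02,2.57])
def fk(q,k):
    o1,d1,L1,L2,L3,o7,a1,a2,a3,a4=k
    p=np.array([0,0,d1]);R=Ro.from_euler('z',q[0]+o1); p=p+R.apply([a1,0,0])
    R=R*Ro.from_euler('y',q[1]); p=p+R.apply([0,0,L1]); R=R*Ro.from_euler('z',q[2]); p=p+R.apply([a2,0,0])
    R=R*Ro.from_euler('y',q[3]); p=p+R.apply([a3,0,L2]); R=R*Ro.from_euler('z',q[4])
    R=R*Ro.from_euler('y',q[5]); p=p+R.apply([a4,0,L3]); return p,R*Ro.from_euler('z',q[6]+o7)
D=[([1.409,.5017,-.4268,1.5514,.2208,1.1383,-.2103],[267.6,-591.7,252.4],[3.14,0,.425]),
([1.29,.62,-.99,1.6,.55,1.22,1.3],[497.4,-380.3,252.6],[3.141,0,2.682]),
([1.2,.8,-.85,1.72,.72,.97,1.18],[498.4,-380.3,88],[3.141,0,2.684]),
([1.01,.69,-.56,1.72,.47,.86,.01],[498.3,-380.5,88],[3.141,0,1.329]),
([1.05,.58,-.62,1.67,.39,1.01,.06],[500.5,-379.8,180],[3.137,0,1.325]),
([1.04,.64,-1.02,1.81,.63,1.06,1.12],[538.2,-188.5,176.2],[3.14,0,2.914]),
([.72,.61,-.56,1.86,.45,.79,-.33],[540.8,-188.4,90],[3.14,0,1.319]),
([.82,.68,-.6,1.51,.41,1.09,-.04],[612.4,-305.3,177.5],[3.141,0,1.404]),
([.54,.71,-.17,1.56,.15,.88,-1.49],[615.4,-306,91.2],[3.141,0,-.234]),
([.5,.44,0,2.05,0,.65,-1.3],[424.6,-263.5,92.1],[3.14,0,-.224]),
([1.05,.36,-.66,1.99,.28,.89,.85],[422,-261.6,180.3],[3.138,0,2.173]),
([.47,.18,.03,1.91,-.01,1.05,-1.37],[426.3,-263.1,274.5],[3.14,0,-.305])]
def res(k):
    r=[]
    for q,p,e in D:
        P,R=fk(np.array(q),k); r+=list((P-p)/10)+list((R.inv()*Ro.from_euler('xyz',e)).as_rotvec()*30)
    r+=list(np.array(k[6:])*.01)
    return r
import os
if os.path.exists('k.npy'): K=np.load('k.npy')
else:
    S=min((least_squares(res,[-1.03,350,400,400,250,o,0,0,0,0]) for o in(0,1.57,3.14,-1.57)),key=lambda s:s.cost)
    K=S.x; np.save('k.npy',K); print(K.round(2),'rms',np.sqrt(2*S.cost/len(D)/6))
def ik(p,R,q0):
    f=lambda q:(lambda P,r:np.r_[(P-p)/10,(r.inv()*R).as_rotvec()*30,(q-q0)*.02])(*fk(q,K))
    s=least_squares(f,np.clip(q0,lo+.03,hi-.03),bounds=(lo+.02,hi-.02)); return s.x,np.abs(s.fun[:6]).max()
def tilt(d,e,flip=0):
    "tool axis along azimuth d(deg), e deg below horizontal, closing axis level"
    a,b=np.radians(d),np.radians(90-e)
    return Ro.from_euler('z',a)*Ro.from_euler('x',np.pi)*Ro.from_euler('y',b)*Ro.from_euler('z',np.pi*flip)
E
python3 - <<'E'
from kin import *
q0=np.array([.47,.18,.03,1.91,-.01,1.05,-1.37])
qs=[q0+[1.2,0,0,0,0,0,0],q0+[1.2,0,.6,0,-.6,0,1],q0+[1.2,.2,-.6,0,.6,0,1],np.array([1.7,.3,0,2,3.14,.4,0])]
for nm,p in dict(A=(601,314,33),B=(481,321,33),C=(367.5,323.5,33),bay1=(660,84,30),bay2=(571,77,30),bay3=(480,70,30)).items():
    for e in (45,):
        out=[]
        for d in range(-180,180,30):
            R=tilt(d,e); a=Ro.apply(R,[0,0,1]); c=''
            for fl in(0,1):
                b=min((ik(np.array(p)-3*a,tilt(d,e,fl),q)[1] for q in qs)); c+='Y' if b<.3 else '.'
            out.append(f'{d}:{c}')
        print(nm,e,*out)
E
```

```text
[-1.19000e+00  3.73008e+03  4.55450e+02  3.68080e+02  3.73867e+03
 -1.15000e+00 -3.64700e+01  1.96270e+02 -1.08840e+02  1.68110e+02] rms 20.966159099556332
A 45 -180:.. -150:.. -120:.. -90:.. -60:.. -30:.. 0:.. 30:.. 60:.. 90:.. 120:.. 150:..
B 45 -180:.. -150:.. -120:.. -90:.. -60:.. -30:.. 0:.. 30:.. 60:.. 90:.. 120:.. 150:..
C 45 -180:.. -150:.. -120:.. -90:.. -60:.. -30:.. 0:.. 30:.. 60:.. 90:.. 120:.. 150:..
bay1 45 -180:.. -150:.. -120:.. -90:.. -60:.. -30:.. 0:.. 30:.. 60:.. 90:.. 120:.. 150:..
bay2 45 -180:.. -150:.. -120:.. -90:.. -60:.. -30:.. 0:.. 30:.. 60:.. 90:.. 120:.. 150:..
bay3 45 -180:.. -150:.. -120:.. -90:.. -60:.. -30:.. 0:.. 30:.. 60:.. 90:.. 120:.. 150:..
```

```bash
rm k.npy; sed -i "s/^def fk(q,k):/SG=np.array([1,1,1,1,1,1,1])\ndef fk(q,k):\n    q=np.asarray(q)*SG/" kin.py
python3 - <<'E'
s=open('kin.py').read(); i=s.index("import os"); j=s.index("def ik")
open('kin.py','w').write(s[:i]+"import os\nif os.path.exists('k.npy'): z=np.load('k.npy'); SG=z[:7];K=z[7:]\n"+s[j:])
E
python3 - <<'E'
import kin,itertools
from kin import *
best=[]
for sg in itertools.product([1,-1],repeat=4):
    kin.SG=np.array([1,1,sg[0],1,sg[1],1,sg[2]]) ; kin.SG[0]=sg[3]
    for o1 in(-1.03,0,-.07):
      for o in(0,1.57,3.14,-1.57):
        S=least_squares(res,[o1,350,400,400,250,o,0,0,0,0],max_nfev=40); best.append((S.cost,kin.SG.copy(),S.x))
best.sort(key=lambda b:b[0])
for b in best[:3]: print(b[0],b[1],b[2].round(2))
np.save('k.npy',np.r_[best[0][1],best[0][2]])
E
```

```text
1.9279654331517024 [-1  1 -1  1 -1  1 -1] [-5.0000e-02  4.6960e+01  5.0046e+02  4.6378e+02  3.1040e+01  1.5300e+00
  3.2000e-01  8.4100e+00  8.5200e+00 -1.3500e+00]
1.9279654331517093 [-1  1 -1  1 -1  1 -1] [-5.0000e-02  4.6950e+01  5.0046e+02  4.6378e+02  3.1030e+01  1.5300e+00
  3.2000e-01  8.4100e+00  8.5200e+00 -1.3500e+00]
1.9279654331519165 [-1  1 -1  1 -1  1 -1] [-5.0000e-02  4.6950e+01  5.0046e+02  4.6378e+02  3.1030e+01  1.5300e+00
  3.2000e-01  8.4100e+00  8.5200e+00 -1.3500e+00]
```

```bash
python3 - <<'E'
from h import *
go([480,200,300],[np.pi,0,0])
E
sed -n 1,12p kin.py | head -3
```

```text
t trans [ -85.3 -457.3  -29.1] |466| rot [-0.001  0.007 -0.305] |0.31|
import numpy as np
from scipy.optimize import least_squares
from scipy.spatial.transform import Rotation as Ro
```

```bash
echo '[{"tx":-0.144,"ty":-0.736,"tz":-0.048},{"tx":-0.144,"ty":-0.736,"tz":-0.048},{"tx":-0.144,"ty":-0.736,"tz":-0.048},{"tx":-0.144,"ty":-0.736,"tz":-0.048},{"tx":-0.144,"ty":-0.736,"tz":-0.048},{"tx":-0.144,"ty":-0.736,"tz":-0.048},{"tx":-0.144,"ty":-0.736,"tz":-0.048},{"tx":-0.144,"ty":-0.736,"tz":-0.048},{"tx":-0.144,"ty":-0.736,"tz":-0.048},{"tx":-0.064,"ty":-0.688,"tz":-0.032}]' | python3 jog.py
python3 -c "from h import *;st()"
echo '[{"rz":-0.6},{"rz":-0.6},{"ry":0.6},{"ry":0.6},{"ry":0.6},{"ry":0.6},{}]' | python3 jog.py
python3 - <<'E'
from h import *;st()
import kin; from kin import *
s=ctrl.read_state(); D.append((list(s['joint_pos']),list(s['tool_pos']),list(s['tcp_rot'])))
S=least_squares(res,np.array(K)+[0,250,0,0,250,0,0,0,0,0]); print(S.cost,S.x.round(2)); np.save('k.npy',np.r_[kin.SG,S.x])
E
```

```text
clock: 26.7
tool_pos: [479.9, 200.5, 298.9]
tcp_rot: [3.14, 0.008, -0.304]
contact_force: [0.8, 0.1, -0.8]
grip_width: 85.1
finger_force: 0.0
t26.7 [479.9 200.5 298.9] [ 3.14   0.008 -0.304] q [-0.13  0.22 -0.36  1.82  0.08  1.13 -2.4 ] F [ 0.8  0.1 -0.8] T [-0.02 -0.04 -0.01] w85.1 f0.0
clock: 27.58
tool_pos: [480.7, 196.8, 304.2]
tcp_rot: [-3.13, -0.491, -0.015]
contact_force: [0.5, -0.6, -0.1]
grip_width: 85.2
finger_force: 0.0
t27.6 [480.7 196.8 304.2] [-3.13  -0.491 -0.015] q [ 0.06 -0.03 -0.65  2.16  0.42  0.63 -2.48] F [ 0.5 -0.6 -0.1] T [-0.02  0.47 -0.01] w85.2 f0.0
2.4245571295280772 [-5.0000e-02  3.4852e+02  5.0127e+02  4.6398e+02  3.2950e+02  1.5300e+00
  8.0000e-02  1.1290e+01  1.1590e+01 -9.0000e-02]
```

```bash
cat > feas.py <<'E'
from kin import *
import sys
rng=np.random.default_rng(0)
qs=[np.array([b,c,t,2.0,f,w,g]) for b in(-.6,.3) for c in (.2,.6) for t in(-.7,0,.7) for f in(-.7,.7,3.1) for w in(.5,1.4) for g in(0,)]
def feas(p,d,e,fl,off=3):
    R=tilt(d,e,fl); P=np.array(p)-off*R.apply([0,0,1])
    b=None
    for q in qs:
        f=lambda x:(lambda X,r:np.r_[(X-P)/10,(r.inv()*R).as_rotvec()*10])(*fk(x,K))
        s=least_squares(f,np.clip(q,lo+.06,hi-.06),bounds=(lo+.05,hi-.05),max_nfev=25)
        if s.cost<.01: return s.x
    return None
E
cat > f2.py <<'E'
from feas import *
from multiprocessing import Pool
pts=dict(A=(601,314,33),B=(481,321,33),C=(367.5,323.5,33),bay1=(660,84,30),bay2=(571,77,30),bay3=(480,70,30))
J=[(n,d,e,fl) for n in pts for e in(45,) for d in range(-180,180,30) for fl in(0,1)]
def w(j): return feas(pts[j[0]],*j[1:]) is not None
if __name__=='__main__':
    with Pool() as P: r=dict(zip(J,P.map(w,J,1)))
    for n in pts:
        print(n,*[f"{d}:"+''.join('Y' if r[(n,d,45,f)] else '.' for f in(0,1)) for d in range(-180,180,30)])
E
nproc; time OMP_NUM_THREADS=1 timeout 560 python3 f2.py
```

```text
4
A -180:YY -150:YY -120:YY -90:YY -60:YY -30:YY 0:YY 30:YY 60:YY 90:YY 120:YY 150:YY
B -180:YY -150:YY -120:YY -90:YY -60:YY -30:YY 0:YY 30:.. 60:YY 90:YY 120:YY 150:YY
C -180:YY -150:YY -120:YY -90:YY -60:YY -30:YY 0:.. 30:.. 60:.. 90:YY 120:YY 150:YY
bay1 -180:YY -150:YY -120:YY -90:YY -60:YY -30:YY 0:YY 30:YY 60:YY 90:YY 120:YY 150:YY
bay2 -180:YY -150:YY -120:YY -90:YY -60:YY -30:YY 0:.. 30:YY 60:YY 90:YY 120:YY 150:YY
bay3 -180:YY -150:YY -120:YY -90:YY -60:YY -30:.. 0:.. 30:.. 60:YY 90:YY 120:YY 150:YY
real	0m43.574s
user	2m42.653s
sys	0m0.281s
```

Sideways ±45° tilts are reachable at every spot in both roll states. I check continuity by tracking the whole sequence with local IK before choosing yaw and roll directions.

```bash
cat > trk.py <<'E'
from kin import *
from scipy.spatial.transform import Slerp
from h import ctrl
qr=(lo+hi)/2
def track(q,p0,R0,p1,R1,n=12,rel=None):
    bad=0
    w=(R0.inv()*R1).as_rotvec() if rel is None else np.array(rel)
    for i in range(1,n+1):
        P=p0+(p1-p0)*i/n; R=R0*Ro.from_rotvec(w*i/n)
        f=lambda x:(lambda X,r:np.r_[(X-P)/5,(r.inv()*R).as_rotvec()*20,(x-q)*.05])(*fk(x,K))
        q=np.clip(q,lo+.011,hi-.011); s=least_squares(f,q,bounds=(lo+.01,hi-.01),max_nfev=30); bad=max(bad,np.abs(s.fun[:6]).max()); q=s.x
    return q,P,R,bad
if __name__=='__main__':
    s=ctrl.read_state(); np.set_printoptions(precision=2,suppress=True)
    for nm,c,ds in (('C',(367.5,323.5),(90,-90)),('B',(481,321),(120,-60)),('A',(601,314),(73,-107))):
      for d in ds:
        for f in(0,1):
          for sg in(1,-1):
            q=s['joint_pos'];p=s['tool_pos'];R=Ro.from_euler('xyz',s['tcp_rot']);L=[]
            dp=90 if d>0 else -90
            up=lambda x,y,z:np.array([x,y,z],float)
            # go vertical at q
            y=np.radians(d+180*f); y0=R.as_euler('xyz')[2]; dy=(-(y-y0)+np.pi)%(2*np.pi)-np.pi
            V=Ro.from_euler('z',0)*R
            steps=[('vert',up(480,200,300),Ro.from_euler('xyz',[np.pi,0,y0]),None)]
            q,p,R,b=track(q,p,R,steps[0][1],steps[0][2]); L.append(b)
            q,p,R,b=track(q,p,R,p,None,24,[0,0,dy]); L.append(b)
            q,p,R,b=track(q,p,R,up(*c,180),tilt(d,45,f)); L.append(b);qa=q
            q,p,R,b=track(q,p,R,up(*c,35),R); L.append(b)
            q,p,R,b=track(q,p,R,up(*c,180),R); L.append(b)
            q,p,R,b=track(q,p,R,up(571,77,180),tilt(dp,45,f)); L.append(b)
            q,p,R,b=track(q,p,R,p,None,24,[0,0,sg*np.pi]); L.append(b);qb=q
            q,p,R,b=track(q,p,R,up(571,77,30),R); L.append(b)
            q,p,R,b=track(q,p,R,up(571,77,180),R); L.append(b)
            q,p,R,b=track(q,p,R,p,None,24,[0,(1 if f==1 else 1)*0,0]); 
            R2=tilt(-dp,45,f); q,p,R,b=track(q,p,R,p,R2,20); L.append(b);qc=q
            q,p,R,b=track(q,p,R,up(571,77,30),R); L.append(b)
            q,p,R,b=track(q,p,R,up(571,77,180),R); L.append(b)
            q,p,R,b=track(q,p,R,p,None,24,[0,0,-sg*np.pi]); L.append(b)
            q,p,R,b=track(q,p,R,up(571,77,40),R); L.append(b)
            print(nm,d,'f',f,'roll',sg,'bad',np.array(L),'q7',qa[6],qb[6],qc[6])
E
time OMP_NUM_THREADS=2 timeout 560 python3 trk.py
```

```text
C 90 f 0 roll 1 bad [0.   0.   0.   0.13 0.   0.   0.   0.   0.   5.76 5.53 5.76 4.1  0.  ] q7 0.14846567962829732 -2.3623090377721985 -2.5599999999999996
C 90 f 0 roll -1 bad [0.   0.   0.   0.13 0.   0.   1.37 1.2  1.37 0.72 0.   0.   0.   0.  ] q7 0.14846567962829732 2.5599999999999996 1.9433711487492964
C 90 f 1 roll 1 bad [ 0.    4.41  3.82  0.13  0.    0.   26.15 25.86 26.15 36.93 36.7  36.93
 36.35  5.55] q7 -2.2848053417689025 -2.5599999999952496 -2.5599999999999996
C 90 f 1 roll -1 bad [0.   4.41 3.82 0.13 0.   0.   0.   0.   0.   0.   0.   0.   5.76 5.55] q7 -2.2848053417689025 0.028124804076796878 -1.06444408878318
C -90 f 0 roll 1 bad [ 0.    4.41 14.29 14.07 14.29 13.52 36.93 36.7  36.93 36.51 25.86 26.15
 25.61  0.  ] q7 -2.5599999999999996 -2.5599999999999996 -2.559999999998425
C -90 f 0 roll -1 bad [ 0.    4.41 14.29 14.07 14.29 13.52  4.1   0.    0.    0.    0.    0.
  0.    0.  ] q7 -2.5599999999999996 -0.39291633734637776 0.8547775771539139
C -90 f 1 roll 1 bad [0.   0.   0.   0.   0.   0.   5.76 5.53 5.76 5.09 0.   0.   0.   0.  ] q7 -1.4674675758500093 -2.5599999
[... 2080 characters left out ...]
2106292
A -107 f 0 roll 1 bad [ 0.    7.81 16.5  16.2  16.5  15.61 36.93 36.7  36.93 36.51 25.86 26.15
 25.61  0.  ] q7 -2.5599999999999996 -2.5599999999999996 -2.559999999998425
A -107 f 0 roll -1 bad [ 0.    7.81 16.5  16.2  16.5  15.61  4.1   0.    0.    0.    0.    0.
  0.    0.  ] q7 -2.5599999999999996 -0.392916340557332 0.8547776302013114
A -107 f 1 roll 1 bad [0.   0.   0.   0.   0.   0.   5.76 5.53 5.76 5.09 0.   0.   0.   0.  ] q7 -1.210975688211151 -2.5599999999999996 -2.120442343164497
A -107 f 1 roll -1 bad [0.   0.   0.   0.   0.   0.   0.   0.   0.   1.37 1.2  1.37 0.   0.  ] q7 -1.210975688211151 1.9509066362767828 2.5599999999999996
real	3m49.753s
user	3m49.252s
sys	0m0.318s
```

The model says the cleanest route is: hand on the +y side of the cups (azimuth about -90°), roll by -π, lay in the bay, pitch over the top, regrasp, then roll +π. I start with the near cup C.

```bash
cat >> h.py <<'E'
from kin import tilt
def gt(c,d,e,f,off=6,up=0,first='r',back=0):
    "target: cup centre c, tool azimuth d, elevation e, roll f; up mm in world z, back mm along tool"
    R=tilt(d,e,f); a=R.apply([0,0,1]); p=np.array(c,float)-(off+back)*a+[0,0,up]
    go(p,R.as_euler('xyz'),first)
E
python3 - <<'E'
from h import *
gt((367.8,323.6,33),-91,45,1,up=150,first='t')
E
```

```text
t trans [-156.4 -128.8   50.5] |209| rot [-0.251 -1.001 -1.635] |1.93|
```

To row units: -26 mm is -0.416, -21.5 mm is -0.344, -0.1486 rad is -0.5944.

```bash
echo '[{"tx":-0.416,"ty":-0.344,"tz":0.1344},{"tx":-0.416,"ty":-0.344,"tz":0.1344},{"tx":-0.416,"ty":-0.344,"tz":0.1344},{"tx":-0.416,"ty":-0.344,"tz":0.1344},{"tx":-0.416,"ty":-0.344,"tz":0.1344},{"tx":-0.416,"ty":-0.344,"tz":0.1344},{"rx":-0.0912,"ry":-0.364,"rz":-0.5944},{"rx":-0.0912,"ry":-0.364,"rz":-0.5944},{"rx":-0.0912,"ry":-0.364,"rz":-0.5944},{"rx":-0.0912,"ry":-0.364,"rz":-0.5944}]' | python3 jog.py 72
echo '[{"rx":-0.0912,"ry":-0.364,"rz":-0.5944},{"rx":-0.0912,"ry":-0.364,"rz":-0.5944},{"rx":-0.0912,"ry":-0.364,"rz":-0.5944},{"rx":-0.0912,"ry":-0.364,"rz":-0.5944},{"rx":-0.0912,"ry":-0.364,"rz":-0.5944},{"rx":-0.0912,"ry":-0.364,"rz":-0.5944},{"rx":-0.0912,"ry":-0.364,"rz":-0.5944},{}]' | python3 jog.py
python3 - <<'E'
from h import *
st()
gt((367.8,323.6,33),-91,45,1,up=150)
for n in("wrist",):
    d=ctrl.get_image(n);cv2.imwrite("pics/w2.png",d["img"])
    for c,Q in comps(d,(300,700,150,450),55,80): 
        r=cv2.minAreaRect(Q[:,:2].astype(np.float32)); print('cup',c,len(Q),np.median(Q[:,2]),np.round(r[0],1),np.round(r[1],1),round(r[2],1))
E
```

```text
clock: 28.82
tool_pos: [349.6, 242.5, 278.8]
tcp_rot: [2.935, -0.148, 0.516]
contact_force: [0.4, 0.3, 0.5]
grip_width: 71.8
finger_force: 0.0
clock: 29.82
tool_pos: [264.3, 144.9, 352.7]
tcp_rot: [2.988, 0.582, 1.457]
contact_force: [0.0, 0.1, -0.2]
grip_width: 71.9
finger_force: 0.0
t29.8 [264.3 144.9 352.7] [2.988 0.582 1.457] q [ 0.76 -0.3  -1.53  2.05  0.2   1.44 -0.84] F [ 0.   0.1 -0.2] T [ 0.59  0.14 -0.04] w71.9 f0.0
r trans [247.6 100.4 -13.6] |268| rot [ 0.092 -0.197 -0.09 ] |0.24|
```

View pics/w2.png

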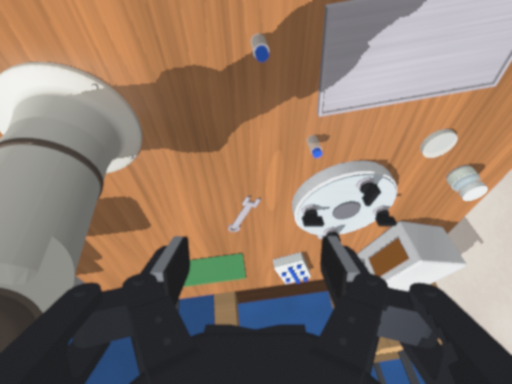

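The arm hit its q2 and q3 limits because of the combined rotation, and the picture shows only open table, with nothing close. I back out to a roomier spot with the tool vertical at yaw 90°.

Run:
```python
from h import *
go([520,250,300],[np.pi,0,np.pi/2])
```

```text
t trans [140.8 243.1   8.2] |281| rot [ 0.117  0.587 -0.068] |0.60|
```

```bash
echo '[{"tx":0.32,"ty":0.56,"tz":0.016},{"tx":0.32,"ty":0.56,"tz":0.016},{"tx":0.32,"ty":0.56,"tz":0.016},{"tx":0.32,"ty":0.56,"tz":0.016},{"tx":0.32,"ty":0.56,"tz":0.016},{"tx":0.32,"ty":0.56,"tz":0.016},{"tx":0.336,"ty":0.528,"tz":0.032},{"rx":0.16,"ry":0.76,"rz":-0.08},{"rx":0.16,"ry":0.76,"rz":-0.08},{"rx":0.16,"ry":0.76,"rz":-0.08}]' | python3 jog.py
python3 - <<'E'
from h import *
st(); go([520,250,300],[np.pi,0,np.pi/2])
gt((367.8,323.6,33),-91,45,1,up=150)
E
```

```text
clock: 31.12
tool_pos: [399.5, 139.0, 396.0]
tcp_rot: [3.048, -0.093, 1.637]
contact_force: [-0.6, -0.8, -0.7]
grip_width: 72.2
finger_force: 0.0
t31.1 [399.5 139.  396. ] [ 3.048 -0.093  1.637] q [ 0.63 -0.18 -0.84  1.94 -0.23  1.22 -0.08] F [-0.6 -0.8 -0.7] T [-0.12  0.12 -0.  ] w72.2 f0.0
t trans [ 93.5 117.1 116.7] |190| rot [ 0.091 -0.096  0.061] |0.15|
r trans [280.8 -34.9  14.5] |283| rot [ 0.117 -0.882  0.04 ] |0.89|
```

```bash
python3 - <<'E'
from h import *
go([420,360,300],[np.pi,0,np.pi/2])
E
echo '[{"tx":0.592,"ty":0.08,"tz":0.224},{"tx":0.592,"ty":0.08,"tz":0.224},{"tx":0.592,"ty":0.08,"tz":0.224},{"tx":0.592,"ty":0.08,"tz":0.224},{"tx":0.592,"ty":0.08,"tz":0.224},{"tx":0.592,"ty":0.08,"tz":0.224}]' | python3 jog.py
python3 - <<'E'
from h import *
st();go([420,360,300],[np.pi,0,np.pi/2])
gt((367.8,323.6,33),-91,45,1,up=150)
E
```

```text
t trans [209.3  23.9 118.8] |242| rot [ 0.091 -0.096  0.061] |0.15|
clock: 31.88
tool_pos: [422.8, 369.5, 333.1]
tcp_rot: [3.05, -0.087, 1.632]
contact_force: [0.7, -0.7, 0.8]
grip_width: 71.8
finger_force: 0.0
t31.9 [422.8 369.5 333.1] [ 3.05  -0.087  1.632] q [ 0.16  0.34 -1.13  1.77  0.36  1.12 -1.01] F [ 0.7 -0.7  0.8] T [-0.11  0.11 -0.05] w71.8 f0.0
t trans [-12.2  -6.3  31.7] |35| rot [ 0.089 -0.09   0.058] |0.14|
r trans [ 73.  -54.1 133.3] |161| rot [ 0.114 -0.875  0.037] |0.88|
```

To row units: -0.175 rad is -0.7.

```bash
echo '[{"rx":0.092,"ry":-0.7,"rz":0.028},{"rx":0.092,"ry":-0.7,"rz":0.028},{"rx":0.092,"ry":-0.7,"rz":0.028},{"rx":0.092,"ry":-0.7,"rz":0.028},{"rx":0.092,"ry":-0.7,"rz":0.028},{}]' | python3 jog.py
python3 - <<'E'
from h import *
st()
gt((367.8,323.6,33),-91,45,1,up=100)
d=ctrl.get_image("wrist");cv2.imwrite("pics/w3.png",d["img"])
for c,Q in comps(d,(300,700,150,450),55,80): 
        r=cv2.minAreaRect(Q[:,:2].astype(np.float32)); print('cup',c,len(Q),np.median(Q[:,2]),np.round(r[0],1),np.round(r[1],1),round(r[2],1))
E
```

```text
clock: 32.62
tool_pos: [420.5, 370.6, 329.9]
tcp_rot: [-3.136, 0.79, 1.564]
contact_force: [0.6, -0.4, 0.6]
grip_width: 71.9
finger_force: 0.0
t32.6 [420.5 370.6 329.9] [-3.136  0.79   1.564] q [-0.62  0.74 -0.65  1.29  0.66  2.01 -1.28] F [ 0.6 -0.4  0.6] T [ 0.73 -0.01 -0.02] w71.9 f0.0
r trans [105.3 -51.8 167.1] |204| rot [0.002 0.005 0.007] |0.01|
cup [310.24453552  29.49180328] 2196 62.4153402589898 [480.2 321.8] [49.9 51.4] 29.7
cup [207.66801256  27.66846119] 2229 62.47934123205377 [366.3 324.6] [51.8 50.2] 87.3
cup [415.64099099  34.94189189] 2220 62.3034474557585 [599.7 314.4] [51.1 51.9] 73.3
```

To row units: 33 mm is 0.528, 21 mm is 0.336.

```bash
echo '[{"tx":0.336,"ty":-0.168,"tz":0.528},{"tx":0.336,"ty":-0.168,"tz":0.528},{"tx":0.336,"ty":-0.168,"tz":0.528},{"tx":0.336,"ty":-0.168,"tz":0.528},{"tx":0.336,"ty":-0.168,"tz":0.528},{}]' | python3 jog.py
python3 - <<'E'
from h import *
st()
gt((367.2,324.2,33),-92,45,1,up=0)
gt((367.2,324.2,33),-92,45,1,up=0,back=80)
E
```

```text
clock: 33.42
tool_pos: [368.4, 324.3, 143.1]
tcp_rot: [-3.136, 0.788, 1.558]
contact_force: [0.4, -0.6, 1.1]
grip_width: 71.9
finger_force: 0.0
t33.4 [368.4 324.3 143.1] [-3.136  0.788  1.558] q [-0.6   0.85 -0.64  1.6   0.67  1.68 -1.49] F [ 0.4 -0.6  1.1] T [ 0.69 -0.02  0.05] w71.9 f0.0
r trans [77.7 -1.2 71.9] |106| rot [0.01  0.002 0.015] |0.02|
r trans [77.7 -1.2 -8.1] |78| rot [0.01  0.002 0.015] |0.02|
```

To row units: 27 mm is 0.432, 26 mm is 0.416, 0.015 rad is 0.06.

```bash
echo '[{"tx":0.416,"ty":-0.0064,"tz":-0.048,"rx":0.04,"rz":0.06},{"tx":0.416,"ty":-0.0064,"tz":-0.048},{"tx":0.4112,"ty":-0.0064,"tz":-0.032},{"tz":0.432},{"tz":0.432},{"tz":0.416},{}]' | python3 jog.py
python3 - <<'E'
from h import *
st()
gt((367.2,324.2,33),-92,45,1,up=0)
d=ctrl.get_image("wrist");cv2.imwrite("pics/w4.png",d["img"])
E
```

```text
clock: 34.3
tool_pos: [369.0, 329.7, 38.8]
tcp_rot: [3.136, 0.786, 1.531]
contact_force: [0.5, -0.2, -0.4]
grip_width: 72.1
finger_force: 0.0
t34.3 [369.  329.7  38.8] [3.136 0.786 1.531] q [-0.63  1.01 -0.58  1.57  0.73  1.57 -1.57] F [ 0.5 -0.2 -0.4] T [ 0.71 -0.03  0.05] w72.1 f0.0
r trans [ 0.2 -1.6  2. ] |3| rot [ 0.002  0.    -0.003] |0.00|
```

View pics/w4.png

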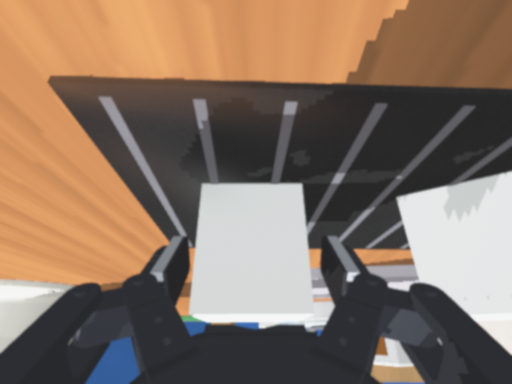

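The fingers straddle the cup evenly, with the cup at (252,250), so I close and lift.

To row units: -25 mm is -0.4, -20 mm is -0.32.

```bash
echo '[{"ty":-0.024,"tz":0.016},{},{},{},{},{"tx":-0.16,"tz":-0.16},{"tx":-0.32,"tz":-0.32},{"tx":-0.32,"tz":-0.32},{"tx":-0.4,"tz":-0.4},{"tx":-0.4,"tz":-0.4}]' | python3 jog.py 30
python3 - <<'E'
from h import *
st()
# lay spot near end of bay: bay centre (571,77) yaw 5deg
c=np.array([571,77])+np.array([np.cos(.087),np.sin(.087)])*-100
print(c); gt((*c,31),-95,45,1,up=120)
E
```

```text
clock: 35.6
tool_pos: [365.1, 330.4, 179.7]
tcp_rot: [3.138, 0.786, 1.536]
contact_force: [-0.4, -0.1, -0.9]
grip_width: 49.4
finger_force: 62.0
t35.6 [365.1 330.4 179.7] [3.138 0.786 1.536] q [-0.6   0.81 -0.65  1.58  0.64  1.73 -1.48] F [-0.4 -0.1 -0.9] T [ 0.9  -0.09  0.03] w49.4 f62.0
[471.37821135  68.3109709 ]
r trans [-157.8  128.8  192.4] |280| rot [0.041 0.    0.037] |0.06|
```

To row units: 32 mm is 0.512, -26 mm is -0.416, 0.04 rad is 0.16.

```bash
echo '[{"tx":-0.416,"ty":0.344,"tz":0.512},{"tx":-0.416,"ty":0.344,"tz":0.512},{"tx":-0.416,"ty":0.344,"tz":0.512},{"tx":-0.416,"ty":0.344,"tz":0.512},{"tx":-0.416,"ty":0.344,"tz":0.512},{"tx":-0.432,"ty":0.344,"tz":0.512,"rx":0.16,"rz":0.148},{}]' | python3 jog.py
python3 -c "from h import *;st()"
echo '[{"rz":-0.7},{"rz":-0.7},{"rz":-0.7},{"rz":-0.7},{"rz":-0.7},{"rz":-0.7},{"rz":-0.7},{"rz":-0.7},{"rz":-0.7},{"rz":-0.7}]' | python3 jog.py
echo '[{"rz":-0.7},{"rz":-0.7},{"rz":-0.7},{"rz":-0.7},{"rz":-0.7},{"rz":-0.7},{"rz":-0.7},{"rz":-0.672},{}]' | python3 jog.py
python3 - <<'E'
from h import *
st()
gt((471.4,68.3,31),-95,45,0,up=120)
gt((471.4,68.3,31),-95,45,0,up=3)
E
```

```text
clock: 36.48
tool_pos: [487.7, 74.5, 154.6]
tcp_rot: [3.138, 0.789, 1.473]
contact_force: [0.1, 0.9, -0.8]
grip_width: 49.5
finger_force: 62.2
t36.5 [487.7  74.5 154.6] [3.138 0.789 1.473] q [-0.2   0.7  -0.53  1.81  0.83  1.5  -1.24] F [ 0.1  0.9 -0.8] T [ 0.86 -0.11  0.01] w49.5 f62.2
clock: 37.72
tool_pos: [486.1, 80.7, 154.4]
tcp_rot: [-2.365, -0.129, -3.095]
contact_force: [0.2, -0.2, 0.0]
grip_width: 49.4
finger_force: 62.0
clock: 38.85
tool_pos: [486.2, 80.3, 154.0]
tcp_rot: [-3.141, -0.785, -1.657]
contact_force: [0.8, 0.3, -1.5]
grip_width: 49.2
finger_force: 62.1
t38.9 [486.2  80.3 154. ] [-3.141 -0.785 -1.657] q [ 0.12  0.93 -1.04  1.8   1.07  1.79  1.72] F [ 0.8  0.3 -1.5] T [ 0.87 -0.06  0.01] w49.2 f62.1
r trans [ 7.2 13.7  5.5] |16| rot [-0.001  0.     0.001] |0.00|
r trans [-75.5  13.7  88.2] |117| rot [-0.001  0.     0.001] |0.00|
```

To row units: 3 mm is 0.048, 18 mm is 0.288.

```bash
echo '[{"tx":-0.24,"ty":0.048,"tz":0.288},{"tx":-0.24,"ty":0.048,"tz":0.288},{"tx":-0.24,"ty":0.048,"tz":0.288},{"tx":-0.24,"ty":0.048,"tz":0.288},{"tx":-0.24,"ty":0.0272,"tz":0.256},{}]' | python3 jog.py
python3 - <<'E'
from h import *
st()
for n in("scene","top"):
    d=ctrl.get_image(n);np.savez(n+"2.npz",**d)
d=np.load("scene2.npz");u,v=proj(d,[471,68,30])[0].astype(int)
cv2.imwrite("pics/s2.png",cv2.resize(d["img"][max(v-70,0):v+70,u-90:u+90],None,fx=4,fy=4,interpolation=cv2.INTER_CUBIC))
E
```

```text
clock: 39.6
tool_pos: [471.5, 71.6, 38.0]
tcp_rot: [3.14, -0.788, -1.655]
contact_force: [-1.5, -0.2, 4.6]
grip_width: 49.6
finger_force: 63.6
t39.6 [471.5  71.6  38. ] [ 3.14  -0.788 -1.655] q [ 0.07  1.09 -0.93  1.84  1.18  1.68  1.59] F [-1.5 -0.2  4.6] T [ 0.11  0.14 -0.23] w49.6 f63.6
```

View pics/s2.png

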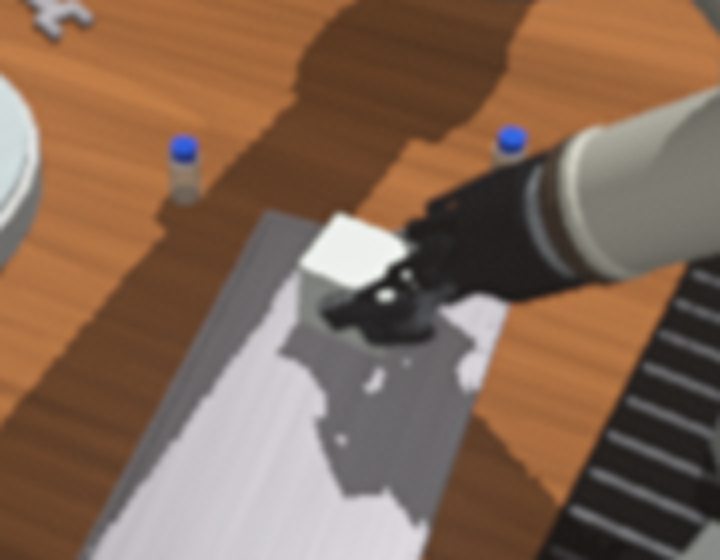

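The cup lies on its side in the bay, mouth towards -y, at crop position (360,270). Contact is light at 4.6 N. I release, back off and pitch over.

To row units: -30 mm is -0.48, -25 mm is -0.4.

```bash
echo '[{},{},{"tz":-0.32},{"tz":-0.48},{"tz":-0.48},{"tx":0.32,"tz":-0.32},{"tx":0.4,"tz":-0.4},{"tx":0.4,"tz":-0.4},{}]' | python3 jog.py 70
python3 - <<'E'
from h import *
st()
gt((471.4,68.3,31),85,45,1,up=120,first='t')
gt((471.4,68.3,31),85,45,1,up=120,first='r')
for n in("scene","top"):
  d=ctrl.get_image(n)
  for c,Q in comps(d,(410,730,-10,160),40,75,30): 
        r=cv2.minAreaRect(Q[:,:2].astype(np.float32)); print('cup',c,len(Q),np.median(Q[:,2]),np.round(r[0],1),np.round(r[1],1),round(r[2],1))
E
```

```text
clock: 40.83
tool_pos: [477.6, 130.7, 197.8]
tcp_rot: [-3.135, -0.782, -1.66]
contact_force: [-1.1, -0.5, -0.5]
grip_width: 69.7
finger_force: 0.0
t40.8 [477.6 130.7 197.8] [-3.135 -0.782 -1.66 ] q [ 0.04  0.89 -1.08  1.73  1.    1.86  1.71] F [-1.1 -0.5 -0.5] T [ 0.74 -0.05 -0.02] w69.7 f0.0
t trans [17.5  1.2 77.4] |79| rot [-0.005 -1.567  0.004] |1.57|
r trans [ 77.5   0.8 -17.2] |79| rot [-0.005 -1.567  0.004] |1.57|
cup [294.13476562 183.15820312] 512 55.21706211291908 [472.3  66.1] [61.3 53.6] 86.1
```

To row units: -0.174 rad is -0.696.

```bash
echo '[{"ry":-0.696},{"ry":-0.696},{"ry":-0.696},{"ry":-0.696},{"ry":-0.696},{"ry":-0.696},{"ry":-0.696},{"ry":-0.696},{"ry":-0.696},{}]' | python3 jog.py
python3 - <<'E'
from h import *
st()
gt((471.4,68.3,31),86,45,1,up=100)
d=ctrl.get_image("wrist")
for c,Q in comps(d,(410,730,-10,160),50,75,30): 
        r=cv2.minAreaRect(Q[:,:2].astype(np.float32)); print('cup',c,len(Q),np.median(Q[:,2]),np.round(r[0],1),np.round(r[1],1),round(r[2],1))
E
```

```text
clock: 42.18
tool_pos: [476.2, 127.9, 190.1]
tcp_rot: [3.126, 0.79, -1.673]
contact_force: [-0.6, 0.6, -0.5]
grip_width: 70.2
finger_force: 0.0
t42.2 [476.2 127.9 190.1] [ 3.126  0.79  -1.673] q [ 1.22  1.16 -1.53  2.09  0.56  0.79  2.57] F [-0.6  0.6 -0.5] T [-0.74  0.04  0.05] w70.2 f0.0
r trans [84.1  0.7 -6.4] |84| rot [-0.007  0.005 -0.023] |0.02|
cup [251.34078212  18.25760397] 3222 55.65434048570384 [472.  86.] [23.1 50.1] 84.8
```

Run:
```python
from h import *
gt((472,67.5,32),85.3,45,1,back=70)
```

```text
r trans [156.6  -0.5  -6.4] |157| rot [-0.    -0.001 -0.007] |0.01|
```

```bash
echo '[{"tx":0.416,"tz":-0.016,"rz":-0.028},{"tx":0.416,"tz":-0.016},{"tx":0.416,"tz":-0.016},{"tx":0.416,"tz":-0.016},{"tx":0.416,"tz":-0.016},{"tx":0.416,"ty":-0.008,"tz":-0.016},{"tz":0.32},{}]' | python3 jog.py
python3 - <<'E'
from h import *
st()
gt((472,67.5,32),85.3,45,1)
d=ctrl.get_image("wrist");cv2.imwrite("pics/w5.png",d["img"])
E
```

```text
clock: 43.22
tool_pos: [468.0, 38.0, 68.6]
tcp_rot: [-3.139, 0.765, -1.657]
contact_force: [0.3, -0.8, -0.1]
grip_width: 69.9
finger_force: 0.0
t43.2 [468.   38.   68.6] [-3.139  0.765 -1.657] q [ 1.36  1.56 -1.51  2.07  0.98  1.    2.55] F [ 0.3 -0.8 -0.1] T [-0.7   0.09 -0.02] w69.9 f0.0
r trans [ 4.8 -1.6 40.9] |41| rot [-0.006 -0.02  -0.003] |0.02|
```

View pics/w5.png

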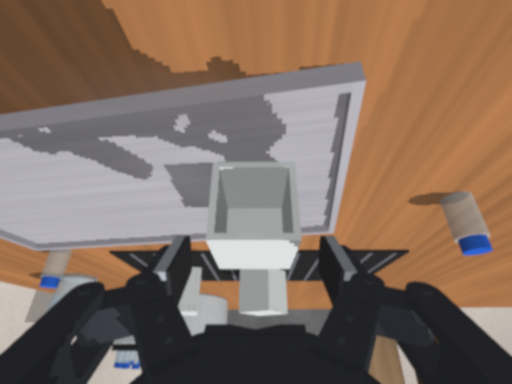

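The cup shows its open mouth towards the hand, centred between the fingers at (253,210). I advance, grip and lift.

Units first: shifts go in shares of 62.5 mm and turns go in units of 0.25 rad. So 2 mm is 0.032, 14 mm is 0.224.

```bash
echo '[{"tx":0.032,"ty":-0.016,"tz":0.224},{"tx":0.032,"ty":-0.0096,"tz":0.224},{"tz":0.208},{}]' | python3 jog.py
echo '[{},{},{},{},{},{"tx":-0.24,"tz":-0.24},{"tx":-0.32,"tz":-0.32},{"tx":-0.32,"tz":-0.32},{"tx":-0.32,"tz":-0.32},{}]' | python3 jog.py 30
python3 - <<'E'
from h import *
st()
EOF=0
E
```

```text
clock: 43.78
tool_pos: [471.6, 63.4, 35.1]
tcp_rot: [3.14, 0.771, -1.664]
contact_force: [-0.5, -0.1, 0.9]
grip_width: 70.2
finger_force: 0.0
clock: 45.02
tool_pos: [472.6, 63.0, 141.8]
tcp_rot: [-3.14, 0.767, -1.664]
contact_force: [-0.3, -0.3, -1.0]
grip_width: 49.2
finger_force: 62.1
t45.0 [472.6  63.  141.8] [-3.14   0.767 -1.664] q [ 1.32  1.34 -1.53  2.08  0.75  0.91  2.57] F [-0.3 -0.3 -1. ] T [-0.85  0.07  0.03] w49.2 f62.1
```

To row units: 0.175 rad is 0.7.

```bash
echo '[{"rz":0.7},{"rz":0.7},{"rz":0.7},{"rz":0.7},{"rz":0.7},{"rz":0.7},{"rz":0.7},{"rz":0.7},{"rz":0.7},{"rz":0.7}]' | python3 jog.py
echo '[{"rz":0.7},{"rz":0.7},{"rz":0.7},{"rz":0.7},{"rz":0.7},{"rz":0.7},{"rz":0.7},{"rz":0.672},{}]' | python3 jog.py
python3 - <<'E'
from h import *
st()
gt((471.4,68.3,36),85.3,45,0,up=0)
for n in("scene","top"):
  d=ctrl.get_image(n)
  for c,Q in comps(d,(410,530,-10,140),100,180,30): print(n,len(Q),Q.min(0),Q.max(0),np.median(Q,0))
d=ctrl.get_image("scene");u,v=proj(d,[471,68,130])[0].astype(int)
cv2.imwrite("pics/s3.png",cv2.resize(d["img"][max(v-70,0):v+70,u-90:u+90],None,fx=4,fy=4,interpolation=cv2.INTER_CUBIC))
E
```

```text
clock: 46.28
tool_pos: [471.7, 63.9, 140.9]
tcp_rot: [2.379, -0.129, 2.916]
contact_force: [0.4, -0.1, -0.3]
grip_width: 49.5
finger_force: 61.9
clock: 47.4
tool_pos: [471.7, 64.0, 141.0]
tcp_rot: [-3.14, -0.77, 1.478]
contact_force: [0.4, 0.3, -0.9]
grip_width: 49.7
finger_force: 62.0
t47.4 [471.7  64.  141. ] [-3.14  -0.77   1.478] q [ 1.05  0.72 -0.93  2.09 -0.31  0.71  0.38] F [ 0.4  0.3 -0.9] T [-0.9   0.11  0.01] w49.7 f62.0
r trans [-71.3  -0.6  71.3] |101| rot [ 0.006  0.015 -0.008] |0.02|
scene 1276 [411.29242914   7.12688551 104.77499743] [529.48067894  96.11035316 179.93588527] [493.94037818  60.13250168 156.30730019]
top 655 [413.36451435  19.05457649 105.19610707] [525.99056478  97.1493691  179.7828563 ] [474.70520012  63.72169888 156.29326041]
```

View pics/s3.png

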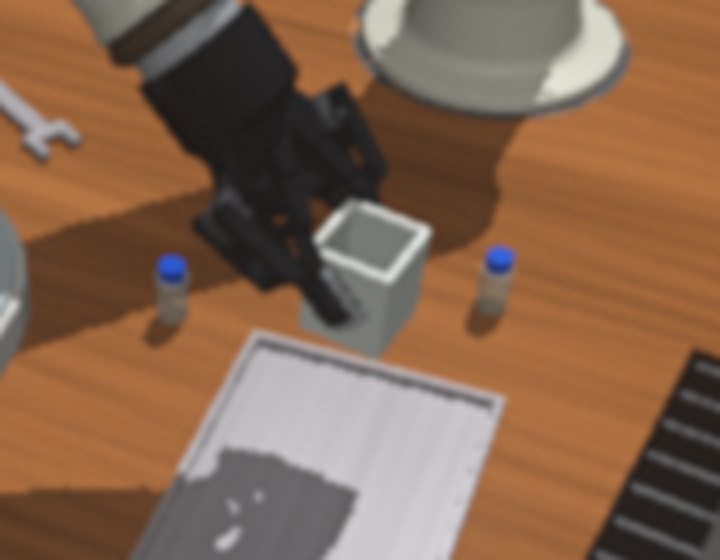

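The cup is mouth-up in the hand, with the mouth at crop position (375,240). I lower and release it.

```bash
echo '[{"tx":-0.24,"tz":0.24,"rx":0.024,"ry":0.06},{"tx":-0.24,"tz":0.24},{"tx":-0.24,"tz":0.24},{"tx":-0.192,"tz":0.192},{"tx":-0.112,"tz":0.112},{"tx":-0.064,"tz":0.064},{}]' | python3 jog.py
python3 -c "from h import *;st()"
```

```text
clock: 48.42
tool_pos: [472.3, 63.6, 45.7]
tcp_rot: [-3.135, -0.786, 1.476]
contact_force: [-0.5, -0.2, -0.0]
grip_width: 49.2
finger_force: 62.0
t48.4 [472.3  63.6  45.7] [-3.135 -0.786  1.476] q [ 0.98  0.92 -0.83  2.08 -0.24  0.57  0.45] F [-0.5 -0.2 -0. ] T [-0.85  0.08 -0.01] w49.2 f62.0
```

To row units: -2 mm is -0.032, 2 mm is 0.032.

```bash
echo '[{"tx":-0.032,"tz":0.032},{"tx":-0.024,"tz":0.024},{}]' | python3 jog.py
python3 -c "from h import *;st()"
```

```text
clock: 48.8
tool_pos: [472.4, 63.3, 41.3]
tcp_rot: [-3.135, -0.786, 1.476]
contact_force: [-1.5, -2.9, 4.0]
grip_width: 49.4
finger_force: 62.7
t48.8 [472.4  63.3  41.3] [-3.135 -0.786  1.476] q [ 0.98  0.93 -0.82  2.07 -0.24  0.57  0.46] F [-1.5 -2.9  4. ] T [-0.38  0.09  0.16] w49.4 f62.7
```

To row units: -45 mm is -0.72, -35 mm is -0.56.

```bash
echo '[{},{},{"tz":-0.32},{"tz":-0.56},{"tz":-0.72},{"tx":0.48,"tz":-0.48},{"tx":0.48,"tz":-0.48},{"tx":0.48,"tz":-0.48},{}]' | python3 jog.py 72
python3 - <<'E'
from h import *
st()
for n in("scene","top"):
  d=ctrl.get_image(n)
  for c,Q in comps(d,(410,740,-10,150),50,80,30): print(n,len(Q),Q.min(0).round(),Q.max(0).round(),np.median(Q,0).round(1))
  for c,Q in comps(d,(300,700,250,450),50,80,30):
        r=cv2.minAreaRect(Q[:,:2].astype(np.float32)); print('cup',len(Q),np.median(Q[:,2]),np.round(r[0],1),np.round(r[1],1),round(r[2],1))
go([490,300,300],[np.pi,0,np.radians(100)])
gt((481.3,321,33),-60,45,1,up=150)
E
```

```text
clock: 49.92
tool_pos: [468.1, -7.2, 241.0]
tcp_rot: [-3.141, -0.782, 1.48]
contact_force: [-0.1, -0.8, -0.5]
grip_width: 72.1
finger_force: 0.0
t49.9 [468.1  -7.2 241. ] [-3.141 -0.782  1.48 ] q [ 1.23  0.57 -0.99  1.98 -0.35  1.02  0.4 ] F [-0.1 -0.8 -0.5] T [-0.71  0.09  0.  ] w72.1 f0.0
scene 311 [447.  40.  50.] [502.  94.  68.] [477.8  67.6  61.2]
cup 565 61.97942721384743 [482.3 320.7] [52.9 51.6] 29.9
cup 772 62.27140641439224 [638.5 331.9] [50.1 52.2] 71.8
top 120 [446.  42.  51.] [497.  95.  72.] [472.8  71.5  66.4]
cup 319 63.82828575849265 [636.8 333.3] [51.6 49.9] 71.6
cup 335 63.78797614717335 [480.4 322. ] [50.7 51.1] 29.8
t trans [261.6  -4.7 174.1] |314| rot [ 0.1   -0.78  -0.253] |0.83|
r trans [ 235.   176.9 -162.6] |336| rot [-0.005 -1.517 -0.68 ] |1.66|
```

Cup C stands in the bay with its rim at about 66 mm. Cup A was knocked to about (637,333), as the task warned. I continue with cup B.

To row units: 37 mm is 0.592, 25 mm is 0.4.

```bash
echo '[{"tx":0.592,"ty":-0.0112,"tz":0.4},{"tx":0.592,"ty":-0.0112,"tz":0.4},{"tx":0.592,"ty":-0.0112,"tz":0.4},{"tx":0.592,"ty":-0.0112,"tz":0.4},{"tx":0.592,"ty":-0.0112,"tz":0.4},{"tx":0.592,"ty":-0.0112,"tz":0.4},{"tx":0.64,"ty":-0.0112,"tz":0.4}]' | python3 jog.py
echo '[{"rx":0.08,"ry":-0.624,"rz":-0.2},{"rx":0.08,"ry":-0.624,"rz":-0.2},{"rx":0.08,"ry":-0.624,"rz":-0.2},{"rx":0.08,"ry":-0.624,"rz":-0.2},{"rx":0.08,"ry":-0.624,"rz":-0.2},{}]' | python3 jog.py
python3 - <<'E'
from h import *
st()
gt((481,321.3,33),-60,45,1,up=120)
gt((481,321.3,33),-60,45,1,up=120,first='t')
E
```

```text
clock: 50.9
tool_pos: [489.5, 301.9, 299.0]
tcp_rot: [-3.13, -0.785, 1.472]
contact_force: [1.2, -0.7, 0.2]
grip_width: 72.0
finger_force: 0.0
clock: 51.65
tool_pos: [487.6, 305.4, 299.0]
tcp_rot: [-3.137, -0.004, 1.751]
contact_force: [-0.8, 0.3, 0.2]
grip_width: 72.1
finger_force: 0.0
t51.6 [487.6 305.4 299. ] [-3.137 -0.004  1.751] q [-0.01  0.39 -0.76  1.68  0.28  1.19 -0.66] F [-0.8  0.3  0.2] T [ 0.02 -0.07  0.06] w72.1 f0.0
r trans [115.3   2.2  85.2] |143| rot [-0.138 -0.782 -0.324] |0.86|
t trans [ 20.2  -4.5 141.8] |143| rot [-0.138 -0.782 -0.324] |0.86|
```

To row units: 29 mm is 0.464, 28 mm is 0.448, -0.1564 rad is -0.6256.

```bash
echo '[{"rx":-0.1104,"ry":-0.6256,"rz":-0.26},{"rx":-0.1104,"ry":-0.6256,"rz":-0.26},{"rx":-0.1104,"ry":-0.6256,"rz":-0.26},{"rx":-0.1104,"ry":-0.6256,"rz":-0.26},{"rx":-0.1104,"ry":-0.6256,"rz":-0.26},{"tx":0.464,"ty":0.008,"tz":0.336},{"tx":0.464,"ty":0.008,"tz":0.336},{"tx":0.464,"ty":0.008,"tz":0.336},{"tx":0.448,"ty":0.0112,"tz":0.352},{}]' | python3 jog.py
python3 - <<'E'
from h import *
st()
gt((481,321.3,33),-60,45,1,back=60)
E
```

```text
clock: 52.9
tool_pos: [480.9, 316.5, 154.8]
tcp_rot: [-3.13, 0.789, 2.092]
contact_force: [-0.4, -0.6, 0.5]
grip_width: 72.0
finger_force: 0.0
t52.9 [480.9 316.5 154.8] [-3.13   0.789  2.092] q [-0.6   0.77 -0.58  1.69  0.99  1.52 -1.08] F [-0.4 -0.6  0.5] T [ 0.62  0.42 -0.02] w72.0 f0.0
r trans [89.1  2.5 17.2] |91| rot [-0.013  0.003 -0.002] |0.01|
```

To row units: 6 mm is 0.096, 30 mm is 0.48, -0.013 rad is -0.052.

```bash
echo '[{"tx":0.48,"ty":0.016,"tz":0.096,"rx":-0.052},{"tx":0.48,"ty":0.016,"tz":0.096},{"tx":0.464,"ty":0.008,"tz":0.08},{"tz":0.4},{"tz":0.4},{"tz":0.16},{}]' | python3 jog.py
python3 - <<'E'
from h import *
st()
gt((481,321.3,33),-60,45,1)
d=ctrl.get_image("wrist");cv2.imwrite("pics/w6.png",d["img"])
E
```

```text
clock: 53.78
tool_pos: [482.0, 327.3, 41.5]
tcp_rot: [3.127, 0.789, 2.083]
contact_force: [-0.0, -0.8, -0.6]
grip_width: 72.3
finger_force: 0.0
t53.8 [482.  327.3  41.5] [3.127 0.789 2.083] q [-0.65  0.94 -0.52  1.68  1.08  1.42 -1.22] F [-0.  -0.8 -0.6] T [0.63 0.4  0.03] w72.3 f0.0
r trans [ 2.7 -3.8  3.4] |6| rot [ 0.006  0.004 -0.008] |0.01|
```

View pics/w6.png

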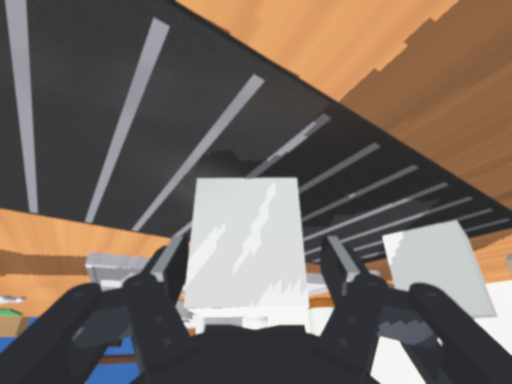

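The fingers straddle cup B evenly at (245,245), with cup A at right (440,265). I grip and lift.

To row units: 3 mm is 0.048, -25 mm is -0.4.

```bash
echo '[{"tx":0.0432,"ty":-0.056,"tz":0.048},{},{},{},{},{"tx":-0.16,"tz":-0.16},{"tx":-0.32,"tz":-0.32},{"tx":-0.4,"tz":-0.4},{"tx":-0.4,"tz":-0.4},{"tx":-0.32,"tz":-0.32}]' | python3 jog.py 30
python3 - <<'E'
from h import *
st()
gt((575,77.5,31),-95,45,1,up=120)
E
```

```text
clock: 55.08
tool_pos: [477.1, 326.4, 180.9]
tcp_rot: [3.125, 0.788, 2.083]
contact_force: [0.2, 0.7, -0.3]
grip_width: 49.5
finger_force: 61.8
t55.1 [477.1 326.4 180.9] [3.125 0.788 2.083] q [-0.61  0.73 -0.59  1.69  0.98  1.54 -1.07] F [ 0.2  0.7 -0.3] T [0.74 0.46 0.05] w49.5 f61.8
r trans [-148.2  119.3  184.4] |265| rot [ 0.441 -0.     0.424] |0.61|
```

To row units: 30.7 mm is 0.4912, -24.7 mm is -0.3952, 0.11 rad is 0.44.

```bash
echo '[{"rx":0.44,"rz":0.424},{"rx":0.44,"rz":0.424},{"rx":0.44,"rz":0.424},{"rx":0.444,"rz":0.424},{"tx":-0.3952,"ty":0.32,"tz":0.4912},{"tx":-0.3952,"ty":0.32,"tz":0.4912},{"tx":-0.3952,"ty":0.32,"tz":0.4912},{"tx":-0.3952,"ty":0.32,"tz":0.4912},{"tx":-0.3952,"ty":0.32,"tz":0.4912},{"tx":-0.3952,"ty":0.3088,"tz":0.496}]' | python3 jog.py
python3 -c "from h import *;st()"
echo '[{"rz":-0.7},{"rz":-0.7},{"rz":-0.7},{"rz":-0.7},{"rz":-0.7},{"rz":-0.7},{"rz":-0.7},{"rz":-0.7},{"rz":-0.7},{"rz":-0.7}]' | python3 jog.py
echo '[{"rz":-0.7},{"rz":-0.7},{"rz":-0.7},{"rz":-0.7},{"rz":-0.7},{"rz":-0.7},{"rz":-0.7},{"rz":-0.672},{}]' | python3 jog.py
python3 - <<'E'
from h import *
st()
gt((575,77.5,31),-95,45,0,up=5)
E
```

```text
clock: 56.32
tool_pos: [575.6, 80.2, 153.4]
tcp_rot: [-3.14, 0.785, 1.484]
contact_force: [0.1, -0.3, -1.2]
grip_width: 49.7
finger_force: 62.0
t56.3 [575.6  80.2 153.4] [-3.14   0.785  1.484] q [-0.24  0.78 -0.41  1.6   0.84  1.52 -1.08] F [ 0.1 -0.3 -1.2] T [ 0.89 -0.05  0.01] w49.7 f62.0
clock: 57.58
tool_pos: [575.2, 81.4, 153.5]
tcp_rot: [-2.365, -0.131, -3.097]
contact_force: [0.3, -0.7, -0.3]
grip_width: 49.4
finger_force: 61.9
clock: 58.7
tool_pos: [575.2, 81.4, 153.1]
tcp_rot: [3.14, -0.786, -1.657]
contact_force: [0.1, 0.0, -1.2]
grip_width: 49.6
finger_force: 61.9
t58.7 [575.2  81.4 153.1] [ 3.14  -0.786 -1.657] q [ 0.04  0.94 -0.88  1.59  1.09  1.76  1.91] F [ 0.1  0.  -1.2] T [ 0.9  -0.1  -0.02] w49.6 f61.9
r trans [-80.1  -0.2  79.6] |113| rot [ 0.001 -0.     0.001] |0.00|
```

```bash
echo '[{"tx":-0.288,"tz":0.288},{"tx":-0.288,"tz":0.288},{"tx":-0.288,"tz":0.288},{"tx":-0.24,"tz":0.24},{"tx":-0.128,"tz":0.128},{"tx":-0.048,"tz":0.048},{}]' | python3 jog.py
python3 -c "from h import *;st()"
```

```text
clock: 59.58
tool_pos: [575.1, 82.7, 40.1]
tcp_rot: [3.139, -0.785, -1.655]
contact_force: [0.3, -0.3, -0.0]
grip_width: 49.5
finger_force: 61.9
t59.6 [575.1  82.7  40.1] [ 3.139 -0.785 -1.655] q [-0.    1.1  -0.81  1.58  1.18  1.66  1.81] F [ 0.3 -0.3 -0. ] T [ 0.87 -0.02 -0.04] w49.5 f61.9
```

To row units: -2.2 mm is -0.0352, 2.2 mm is 0.0352.

```bash
echo '[{"tx":-0.0352,"tz":0.0352},{"tx":-0.024,"tz":0.024},{}]' | python3 jog.py
python3 -c "from h import *;st()"
```

```text
clock: 59.95
tool_pos: [575.6, 82.8, 39.2]
tcp_rot: [-3.141, -0.788, -1.657]
contact_force: [-3.4, 1.6, 18.7]
grip_width: 49.3
finger_force: 63.1
t60.0 [575.6  82.8  39.2] [-3.141 -0.788 -1.657] q [-0.01  1.1  -0.81  1.58  1.18  1.66  1.81] F [-3.4  1.6 18.7] T [-1.22  1.16 -0.55] w49.3 f63.1
```

Contact is made, so I release, retreat and pitch over.

To row units: -30 mm is -0.48, -25 mm is -0.4.

```bash
echo '[{"tx":0.016,"tz":-0.016},{},{},{"tz":-0.32},{"tz":-0.48},{"tz":-0.48},{"tx":0.32,"tz":-0.32},{"tx":0.4,"tz":-0.4},{"tx":0.4,"tz":-0.4},{}]' | python3 jog.py 70
python3 - <<'E'
from h import *
st()
d=ctrl.get_image("scene")
for c,Q in comps(d,(525,740,0,160),45,75,30): 
        r=cv2.minAreaRect(Q[:,:2].astype(np.float32)); print('cup',c,len(Q),np.median(Q[:,2]),np.round(r[0],1),np.round(r[1],1),round(r[2],1))
gt((575,77.5,31),85,45,1,up=100)
E
echo '[{"ry":-0.696},{"ry":-0.696},{"ry":-0.696},{"ry":-0.696},{"ry":-0.696},{"ry":-0.696},{"ry":-0.696},{"ry":-0.696},{"ry":-0.696},{}]' | python3 jog.py
python3 - <<'E'
from h import *
st()
d=ctrl.get_image("wrist")
for c,Q in comps(d,(525,740,0,160),48,75,30): 
        r=cv2.minAreaRect(Q[:,:2].astype(np.float32)); print('cup',c,len(Q),np.median(Q[:,2]),np.round(r[0],1),np.round(r[1],1),round(r[2],1))
gt((575,76,32),85,45,1,back=70)
E
```

```text
clock: 61.2
tool_pos: [581.2, 139.6, 196.3]
tcp_rot: [-3.136, -0.782, -1.66]
contact_force: [-0.3, 0.5, -0.2]
grip_width: 69.8
finger_force: 0.0
t61.2 [581.2 139.6 196.3] [-3.136 -0.782 -1.66 ] q [-0.05  0.93 -0.91  1.48  1.05  1.85  1.92] F [-0.3  0.5 -0.2] T [ 0.75 -0.07 -0.04] w69.8 f0.0
cup [280.77565217 214.51304348] 575 55.31981143952228 [576.9  78. ] [61.5 52.2] 87.6
r trans [88.4  0.3 -4.9] |89| rot [-0.002 -1.569  0.002] |1.57|
clock: 62.5
tool_pos: [579.5, 135.4, 187.4]
tcp_rot: [3.126, 0.784, -1.673]
contact_force: [0.1, -0.4, 0.2]
grip_width: 69.9
finger_force: 0.0
t62.5 [579.5 135.4 187.4] [ 3.126  0.784 -1.673] q [ 1.05  1.24 -1.5   1.86  0.62  0.88  2.56] F [ 0.1 -0.4  0.2] T [-0.73  0.04  0.05] w69.9 f0.0
cup [250.30706922  23.03092784] 4074 55.649550920116766 [576.   94.8] [29.8 50.5] 84.6
r trans [155.2  -0.9  -8. ] |155| rot [ 0.004 -0.004 -0.005] |0.01|
```

To row units: 26 mm is 0.416, 25 mm is 0.4, -0.005 rad is -0.02.

```bash
echo '[{"tx":0.416,"tz":-0.024,"rz":-0.02},{"tx":0.416,"tz":-0.024},{"tx":0.416,"tz":-0.024},{"tx":0.416,"tz":-0.024},{"tx":0.416,"tz":-0.016},{"tx":0.4,"ty":-0.0144,"tz":-0.016},{"tz":0.32},{}]' | python3 jog.py
python3 - <<'E'
from h import *
st()
gt((575.8,78.5,32),85,45,1)
d=ctrl.get_image("wrist")
for c,Q in comps(d,(525,740,0,160),48,75,30): 
        r=cv2.minAreaRect(Q[:,:2].astype(np.float32)); print('cup',c,len(Q),np.median(Q[:,2]),np.round(r[0],1),np.round(r[1],1),round(r[2],1))
E
```

```text
clock: 63.55
tool_pos: [566.8, 54.0, 69.7]
tcp_rot: [3.136, 0.761, -1.675]
contact_force: [-0.2, -0.1, 0.8]
grip_width: 69.9
finger_force: 0.0
t63.5 [566.8  54.   69.7] [ 3.136  0.761 -1.675] q [ 1.18  1.55 -1.51  1.86  0.96  1.01  2.56] F [-0.2 -0.1  0.8] T [-0.69  0.06  0.01] w69.9 f0.0
r trans [ 8.8 -6.8 38.5] |40| rot [-0.007 -0.025 -0.012] |0.03|
cup [243.07948568 244.73115137] 3422 55.56948090027593 [574.9  78. ] [62.5 50.1] 85.9
cup [174.78099548 255.21266968] 1105 67.29061141742335 [607.5  47.1] [36.9 14.4] 84.2
cup [328.56423174 254.64231738] 794 66.92380981033831 [528.3  54.9] [36.5  6.5] 84.3
```

```bash
echo '[{"ty":-0.096},{"tx":0.064,"tz":0.208},{"tx":0.048,"tz":0.208},{"tx":0.032,"tz":0.192},{}]' | python3 jog.py
python3 -c "
from h import *
st();gt((575.3,78.2,32),85,45,1)"
echo '[{},{},{},{},{},{"tx":-0.24,"tz":-0.24},{"tx":-0.32,"tz":-0.32},{"tx":-0.32,"tz":-0.32},{"tx":-0.32,"tz":-0.32},{}]' | python3 jog.py 30
python3 -c "
from h import *
st()"
```

```text
clock: 64.22
tool_pos: [574.5, 71.6, 34.4]
tcp_rot: [3.133, 0.764, -1.681]
contact_force: [-0.8, 0.5, 0.1]
grip_width: 70.1
finger_force: 0.0
t64.2 [574.5  71.6  34.4] [ 3.133  0.764 -1.681] q [ 1.14  1.6  -1.47  1.85  1.01  0.97  2.55] F [-0.8  0.5  0.1] T [-0.69  0.12  0.04] w70.1 f0.0
r trans [-3.  -0.2  0.4] |3| rot [-0.008 -0.021 -0.017] |0.03|
clock: 65.47
tool_pos: [576.9, 73.2, 144.8]
tcp_rot: [-3.141, 0.762, -1.676]
contact_force: [-0.5, 0.2, -0.1]
grip_width: 49.4
finger_force: 61.7
t65.5 [576.9  73.2 144.8] [-3.141  0.762 -1.676] q [ 1.14  1.38 -1.53  1.85  0.78  0.97  2.56] F [-0.5  0.2 -0.1] T [-0.86  0.05 -0.02] w49.4 f61.7
```

To row units: 0.175 rad is 0.7.

```bash
echo '[{"rz":0.7},{"rz":0.7},{"rz":0.7},{"rz":0.7},{"rz":0.7},{"rz":0.7},{"rz":0.7},{"rz":0.7},{"rz":0.7},{"rz":0.7}]' | python3 jog.py
echo '[{"rz":0.7},{"rz":0.7},{"rz":0.7},{"rz":0.7},{"rz":0.7},{"rz":0.7},{"rz":0.7},{"rz":0.672},{}]' | python3 jog.py
python3 - <<'E'
from h import *
st()
gt((575,77.5,36),84.7,45,0,up=2)
for n in("scene","top"):
  d=ctrl.get_image(n)
  for c,Q in comps(d,(300,740,-10,450),50,80,40):
        r=cv2.minAreaRect(Q[:,:2].astype(np.float32)); print(n,'cup',len(Q),np.median(Q[:,2]),np.round(r[0],1),np.round(r[1],1),round(r[2],1))
E
```

```text
clock: 66.72
tool_pos: [575.4, 73.0, 141.0]
tcp_rot: [2.388, -0.133, 2.902]
contact_force: [-0.4, 0.2, -0.9]
grip_width: 49.8
finger_force: 61.6
clock: 67.85
tool_pos: [575.5, 73.1, 141.1]
tcp_rot: [-3.134, -0.763, 1.461]
contact_force: [-0.2, -0.1, -1.2]
grip_width: 49.3
finger_force: 61.5
t67.8 [575.5  73.1 141.1] [-3.134 -0.763  1.461] q [ 0.89  0.83 -0.9   1.86 -0.21  0.76  0.22] F [-0.2 -0.1 -1.2] T [-0.83  0.09 -0.02] w49.3 f61.5
r trans [-69.9  -0.9  70. ] |99| rot [ 0.005  0.023 -0.013] |0.03|
scene cup 149 62.40824936748303 [464.3  78.8] [69.  38.5] 42.1
scene cup 771 62.17394763649313 [638.6 331.9] [50.  51.7] 71.8
top cup 317 63.65356160394539 [636.7 333. ] [51.6 49.9] 72.4
top cup 123 66.2276174341927 [472.2  68.7] [50.4 50.3] 84.8
```

To row units: -7 mm is -0.112, 7 mm is 0.112, 0.023 rad is 0.092.

```bash
echo '[{"tx":-0.24,"tz":0.24,"rx":0.02,"ry":0.092,"rz":-0.04},{"tx":-0.24,"tz":0.24},{"tx":-0.24,"tz":0.24},{"tx":-0.192,"tz":0.192},{"tx":-0.112,"tz":0.112},{"tx":-0.032,"tz":0.032},{}]' | python3 jog.py
python3 -c "from h import *;st()"
echo '[{"tx":-0.016,"tz":0.016},{"tx":-0.016,"tz":0.016},{}]' | python3 jog.py
python3 -c "from h import *;st()"
```

```text
clock: 68.82
tool_pos: [576.3, 72.5, 48.6]
tcp_rot: [-3.14, -0.787, 1.473]
contact_force: [0.4, 0.2, -1.0]
grip_width: 49.7
finger_force: 61.5
t68.8 [576.3  72.5  48.6] [-3.14  -0.787  1.473] q [ 0.86  1.   -0.84  1.85 -0.16  0.65  0.3 ] F [ 0.4  0.2 -1. ] T [-0.84  0.1   0.02] w49.7 f61.5
clock: 69.2
tool_pos: [576.0, 72.3, 45.6]
tcp_rot: [-3.139, -0.786, 1.473]
contact_force: [0.1, 0.4, -0.7]
grip_width: 49.6
finger_force: 61.5
t69.2 [576.   72.3  45.6] [-3.139 -0.786  1.473] q [ 0.86  1.01 -0.83  1.85 -0.16  0.65  0.31] F [ 0.1  0.4 -0.7] T [-0.84  0.04 -0.01] w49.6 f61.5
```

To row units: -1.4 mm is -0.0224, 1.4 mm is 0.0224.

```bash
echo '[{"tx":-0.0224,"tz":0.0224},{"tx":-0.016,"tz":0.016},{}]' | python3 jog.py
python3 -c "from h import *;st()"
```

```text
clock: 69.58
tool_pos: [576.3, 72.2, 45.0]
tcp_rot: [-3.138, -0.789, 1.473]
contact_force: [-6.5, -10.5, 22.4]
grip_width: 49.5
finger_force: 62.5
t69.6 [576.3  72.2  45. ] [-3.138 -0.789  1.473] q [ 0.86  1.01 -0.83  1.85 -0.16  0.65  0.31] F [ -6.5 -10.5  22.4] T [1.03 1.35 1.18] w49.5 f62.5
```

To row units: -45 mm is -0.72, -35 mm is -0.56.

```bash
echo '[{"tx":0.0192,"tz":-0.0192},{},{},{"tz":-0.32},{"tz":-0.56},{"tz":-0.72},{"tx":0.48,"tz":-0.48},{"tx":0.48,"tz":-0.48},{"tx":0.48,"tz":-0.48},{}]' | python3 jog.py 72
python3 - <<'E'
from h import *
st()
for n in("scene","top"):
  d=ctrl.get_image(n);np.savez(n+"3.npz",**d)
  for c,Q in comps(d,(300,740,-10,450),50,80,40):
        r=cv2.minAreaRect(Q[:,:2].astype(np.float32)); print(n,'cup',len(Q),np.median(Q[:,2]),np.round(r[0],1),np.round(r[1],1),round(r[2],1))
go([600,320,300],[np.pi,0,np.radians(80)])
E
```

```text
clock: 70.82
tool_pos: [571.3, 0.9, 245.6]
tcp_rot: [3.135, -0.784, 1.478]
contact_force: [0.1, -0.4, -1.4]
grip_width: 71.7
finger_force: 0.0
t70.8 [571.3   0.9 245.6] [ 3.135 -0.784  1.478] q [ 1.05  0.71 -0.97  1.77 -0.25  1.02  0.24] F [ 0.1 -0.4 -1.4] T [-0.85  0.1  -0.06] w71.7 f0.0
scene cup 308 60.92716911881938 [473.8  67.2] [50.8 52.4] 83.8
scene cup 355 61.79455377466653 [578.4  75.8] [50.9 51.9] 83.6
scene cup 774 62.179864762539424 [638.7 331.9] [50.1 52.8] 71.7
top cup 315 63.96338239886236 [636.7 332.7] [51.8 50.3] 72.0
top cup 133 66.06514661307361 [576.6  76.9] [50. 51.] 84.0
top cup 122 65.90702715600337 [472.3  68.7] [50.2 50.5] 84.5
t trans [267.9  -0.5 185.6] |326| rot [-0.031 -0.784  0.073] |0.79|
```

Both bay cups stand with rims at about 66 mm. For cup A I check how near and how tall the drum on the left is.

```bash
python3 - <<'E'
from h import *
for n in("top","scene"):
    d=dict(np.load(n+"3.npz")); P,m=cloud(d)
    m=m&(P[...,0]>450)&(P[...,0]<900)&(P[...,1]>370)&(P[...,2]>15)
    Q=P[m]; print(n,len(Q),Q.min(0).round(),Q.max(0).round())
    for z in(20,60,100,140,180): 
        S=Q[(Q[:,2]>z)&(Q[:,2]<z+40)]
        if len(S):print(z,len(S),S.min(0).round(),S.max(0).round())
E
python3 - <<'E'
from trk import *
from h import tilt
s=ctrl.read_state()
for d,f in((-18,1),(-108,1),(72,0)):
    q=s['joint_pos'];p=s['tool_pos'];R=Ro.from_euler('xyz',s['tcp_rot'])
    q,p,R,b=track(q,p,R,np.array([600,250,300.]),R); 
    R1=Ro.from_euler('xyz',[np.pi,0,np.radians(d+180*f)]); q,p,R,b2=track(q,p,R,p,R1,16)
    q,p,R,b3=track(q,p,R,np.array([630,320,150.]),tilt(d,45,f),16);q,p,R,b4=track(q,p,R,np.array([637,332,37.]),R,16);print(d,b,b2,b3,b4,q.round(2))
E
```

```text
top 7637 [589. 370.  15.] [845. 747. 150.]
20 645 [590. 370.  20.] [825. 649.  60.]
60 834 [589. 370.  60.] [844. 675. 100.]
100 5355 [592. 491. 100.] [845. 747. 140.]
140 736 [607. 506. 140.] [831. 730. 150.]
scene 2404 [641. 370.  15.] [810. 517. 118.]
20 610 [643. 370.  20.] [803. 515.  60.]
60 1030 [641. 370.  60.] [810. 517. 100.]
100 707 [658. 491. 100.] [759. 512. 118.]
-18 7.063431524123637e-06 1.7145808887120797e-05 3.922144895502516e-05 4.999434310842837e-06 [-0.47  0.87 -0.45  1.84  1.7   0.96 -0.88]
-108 7.063431524123637e-06 2.2983598050864453e-05 2.190326349904725e-05 1.9462540795656133e-06 [-0.59  1.31 -0.33  0.72  0.69  1.86 -1.17]
72 7.063431524123637e-06 2.2983598050864453e-05 0.000770701273324903 0.0013608125800581975 [ 0.34  1.   -0.77  1.85 -0.62  0.2   0.23]
```

```bash
python3 -c "
from h import *
go([590,290,300],[np.pi,0,np.radians(162)])"
```

```text
t trans [246.1  -7.6 163.8] |296| rot [ 0.529 -0.66  -1.279] |1.53|
```

To row units: 41 mm is 0.656, 27.3 mm is 0.4368, -0.142 rad is -0.568.

```bash
echo '[{"tx":0.656,"ty":-0.0192,"tz":0.4368},{"tx":0.656,"ty":-0.0192,"tz":0.4368},{"tx":0.656,"ty":-0.0192,"tz":0.4368},{"tx":0.656,"ty":-0.0192,"tz":0.4368},{"tx":0.656,"ty":-0.0192,"tz":0.4368},{"tx":0.656,"ty":-0.0192,"tz":0.4368},{"rx":0.236,"ry":-0.292,"rz":-0.568},{"rx":0.236,"ry":-0.292,"rz":-0.568},{"rx":0.236,"ry":-0.292,"rz":-0.568},{"rx":0.236,"ry":-0.292,"rz":-0.568}]' | python3 jog.py
echo '[{"rx":0.236,"ry":-0.292,"rz":-0.568},{"rx":0.236,"ry":-0.292,"rz":-0.568},{"rx":0.236,"ry":-0.292,"rz":-0.568},{"rx":0.236,"ry":-0.292,"rz":-0.568},{"rx":0.236,"ry":-0.292,"rz":-0.568},{}]' | python3 jog.py
python3 -c "
from h import *
st();gt((637.6,332.3,33),-18,45,1,up=120)"
```

```text
clock: 72.18
tool_pos: [590.3, 289.5, 298.3]
tcp_rot: [2.994, -0.436, 2.14]
contact_force: [-0.2, 0.8, -0.6]
grip_width: 72.2
finger_force: 0.0
clock: 72.92
tool_pos: [588.3, 292.8, 299.1]
tcp_rot: [3.141, -0.007, 2.831]
contact_force: [0.6, 0.9, -0.1]
grip_width: 72.1
finger_force: 0.0
t72.9 [588.3 292.8 299.1] [ 3.141 -0.007  2.831] q [ 0.1   0.6  -0.92  1.46  0.48  1.31  0.41] F [ 0.6  0.9 -0.1] T [ 0.05 -0.   -0.03] w72.1 f0.0
r trans [ 78.8  52.8 121.8] |154| rot [ 0.002 -0.793  0.004] |0.79|
```

To row units: 31 mm is 0.496, 30 mm is 0.48, -0.159 rad is -0.636.

```bash
echo '[{"ry":-0.636},{"ry":-0.636},{"ry":-0.636},{"ry":-0.632},{"ry":-0.632},{"tx":0.32,"ty":0.2112,"tz":0.48},{"tx":0.32,"ty":0.2112,"tz":0.48},{"tx":0.32,"ty":0.2112,"tz":0.48},{"tx":0.304,"ty":0.2112,"tz":0.496},{}]' | python3 jog.py
python3 - <<'E'
from h import *
st()
d=ctrl.get_image("wrist")
for c,Q in comps(d,(560,740,270,450),50,80,40):
        r=cv2.minAreaRect(Q[:,:2].astype(np.float32)); print('cup',c,len(Q),np.median(Q[:,2]),np.round(r[0],1),np.round(r[1],1),round(r[2],1))
gt((637.3,332.5,33),-18,45,1,back=60)
E
```

```text
clock: 74.18
tool_pos: [634.8, 328.6, 153.5]
tcp_rot: [-3.136, 0.783, 2.827]
contact_force: [-0.8, -0.8, 0.4]
grip_width: 72.1
finger_force: 0.0
t74.2 [634.8 328.6 153.5] [-3.136  0.783  2.827] q [-0.38  0.68 -0.58  1.87  1.49  1.03 -0.64] F [-0.8 -0.8  0.4] T [ 0.22  0.71 -0.05] w72.1 f0.0
cup [262.3936978  115.30144267] 5268 62.4413041523305 [636.6 332.8] [50.3 52.5] 72.2
r trans [86.3  3.6 21.9] |89| rot [-0.004 -0.    -0.001] |0.00|
```

```bash
echo '[{"tx":0.464,"ty":0.0192,"tz":0.112},{"tx":0.464,"ty":0.0192,"tz":0.112},{"tx":0.448,"ty":0.0192,"tz":0.112},{"tz":0.4},{"tz":0.4},{"tz":0.176},{}]' | python3 jog.py
python3 - <<'E'
from h import *
st()
gt((637,332.5,33),-18,45,1)
E
```

```text
clock: 75.1
tool_pos: [635.4, 334.3, 39.9]
tcp_rot: [3.141, 0.789, 2.824]
contact_force: [0.2, -0.9, -0.6]
grip_width: 72.1
finger_force: 0.0
t75.1 [635.4 334.3  39.9] [3.141 0.789 2.824] q [-0.45  0.88 -0.5   1.86  1.68  1.02 -0.86] F [ 0.2 -0.9 -0.6] T [0.2  0.73 0.01] w72.1 f0.0
r trans [ 3.4 -1.2  0.3] |4| rot [-0.001  0.004 -0.002] |0.00|
```

To row units: -25 mm is -0.4, -20 mm is -0.32.

```bash
echo '[{"tx":0.0544,"ty":-0.0192},{},{},{},{},{"tx":-0.16,"tz":-0.16},{"tx":-0.32,"tz":-0.32},{"tx":-0.4,"tz":-0.4},{"tx":-0.4,"tz":-0.4},{"tx":-0.32,"tz":-0.32}]' | python3 jog.py 30
python3 - <<'E'
from h import *
st()
gt((678,86.5,31),-95,45,1,up=120)
gt((678,86.5,31),-95,45,1,up=120,first='t')
E
```

```text
clock: 76.35
tool_pos: [631.3, 335.4, 181.5]
tcp_rot: [3.139, 0.789, 2.825]
contact_force: [-1.0, -0.3, -1.0]
grip_width: 49.3
finger_force: 62.0
t76.3 [631.3 335.4 181.5] [3.139 0.789 2.825] q [-0.38  0.64 -0.59  1.86  1.45  1.04 -0.6 ] F [-1.  -0.3 -1. ] T [0.29 0.75 0.04] w49.3 f62.0
r trans [-150.9   68.2  188. ] |251| rot [0.953 0.002 0.947] |1.34|
t trans [ -66.4 -218.2  103.7] |251| rot [0.953 0.002 0.947] |1.34|
```

To row units: -36.4 mm is -0.5824, 17.3 mm is 0.2768.

```bash
echo '[{"tx":-0.176,"ty":-0.5824,"tz":0.2768},{"tx":-0.176,"ty":-0.5824,"tz":0.2768},{"tx":-0.176,"ty":-0.5824,"tz":0.2768},{"tx":-0.176,"ty":-0.5824,"tz":0.2768},{"tx":-0.176,"ty":-0.5824,"tz":0.2768},{"tx":-0.176,"ty":-0.5792,"tz":0.2768},{}]' | python3 jog.py
echo '[{"rx":0.476,"rz":0.472},{"rx":0.476,"rz":0.472},{"rx":0.476,"rz":0.472},{"rx":0.476,"rz":0.472},{"rx":0.476,"rz":0.472},{"rx":0.476,"rz":0.472},{"rx":0.476,"rz":0.472},{"rx":0.476,"rz":0.472},{}]' | python3 jog.py
python3 - <<'E'
from h import *
st()
gt((678,86.5,31),-95,45,1,up=120)
E
```

```text
clock: 77.22
tool_pos: [678.2, 84.3, 152.8]
tcp_rot: [-3.138, 0.79, 2.821]
contact_force: [0.2, 0.2, -0.3]
grip_width: 49.1
finger_force: 62.2
clock: 78.35
tool_pos: [679.0, 91.5, 152.0]
tcp_rot: [-3.14, 0.787, 1.487]
contact_force: [0.8, 1.0, -1.0]
grip_width: 49.7
finger_force: 62.3
t78.3 [679.   91.5 152. ] [-3.14   0.787  1.487] q [-0.26  0.92 -0.36  1.3   0.88  1.59 -0.93] F [ 0.8  1.  -1. ] T [ 0.83 -0.1   0.05] w49.7 f62.3
r trans [-2.8 -0.5 -1.7] |3| rot [0.002 0.002 0.003] |0.00|
```

```bash
echo '[{"rz":-0.7},{"rz":-0.7},{"rz":-0.7},{"rz":-0.7},{"rz":-0.7},{"rz":-0.7},{"rz":-0.7},{"rz":-0.7},{"rz":-0.7},{"rz":-0.7}]' | python3 jog.py
echo '[{"rz":-0.7},{"rz":-0.7},{"rz":-0.7},{"rz":-0.7},{"rz":-0.7},{"rz":-0.7},{"rz":-0.7},{"rz":-0.672},{}]' | python3 jog.py
python3 - <<'E'
from h import *
st()
gt((678,86.5,31),-95,45,0,up=5)
E
```

```text
clock: 79.6
tool_pos: [677.4, 92.2, 152.9]
tcp_rot: [-2.363, -0.132, -3.089]
contact_force: [-0.2, 0.1, -0.8]
grip_width: 49.5
finger_force: 62.3
clock: 80.72
tool_pos: [677.6, 92.0, 152.9]
tcp_rot: [3.14, -0.787, -1.649]
contact_force: [0.2, -0.7, 0.2]
grip_width: 49.4
finger_force: 62.3
t80.7 [677.6  92.  152.9] [ 3.14  -0.787 -1.649] q [-0.05  1.02 -0.77  1.3   1.14  1.78  2.1 ] F [ 0.2 -0.7  0.2] T [ 0.88 -0.1   0.03] w49.4 f62.3
r trans [-78.8  -0.9  80.5] |113| rot [-0.005 -0.002  0.006] |0.01|
```

```bash
python3 -c "
from h import *
gt((678,86.5,31),-105,45,0,up=10)"
```

```text
r trans [-75.4  -1.8  76.8] |108| rot [-0.128 -0.002  0.13 ] |0.18|
```

To row units: -18 mm is -0.288, 18 mm is 0.288, 0.13 rad is 0.52.

```bash
echo '[{"rx":-0.512,"rz":0.52},{"tx":-0.288,"tz":0.288},{"tx":-0.288,"ty":-0.016,"tz":0.288},{"tx":-0.288,"ty":-0.016,"tz":0.288},{"tx":-0.224,"tz":0.24},{"tx":-0.144,"tz":0.144},{"tx":-0.032,"tz":0.032},{}]' | python3 jog.py
python3 -c "from h import *;st()"
echo '[{"tx":-0.016,"tz":0.016},{"tx":-0.016,"tz":0.016},{}]' | python3 jog.py
python3 -c "from h import *;st()"
```

```text
clock: 81.72
tool_pos: [679.9, 89.8, 40.4]
tcp_rot: [-3.141, -0.788, -1.836]
contact_force: [0.7, -1.3, -1.2]
grip_width: 49.5
finger_force: 62.6
t81.7 [679.9  89.8  40.4] [-3.141 -0.788 -1.836] q [-0.08  1.21 -0.71  1.16  1.11  1.76  1.96] F [ 0.7 -1.3 -1.2] T [ 0.81 -0.19  0.01] w49.5 f62.6
clock: 82.1
tool_pos: [680.2, 89.8, 39.2]
tcp_rot: [-3.139, -0.789, -1.838]
contact_force: [-0.1, 0.7, 5.6]
grip_width: 48.9
finger_force: 63.1
t82.1 [680.2  89.8  39.2] [-3.139 -0.789 -1.838] q [-0.08  1.21 -0.71  1.16  1.11  1.76  1.96] F [-0.1  0.7  5.6] T [ 0.26  0.15 -0.06] w48.9 f63.1
```

```bash
echo '[{},{},{"tz":-0.32},{"tz":-0.48},{"tz":-0.48},{"tx":0.32,"tz":-0.32},{"tx":0.4,"tz":-0.4},{"tx":0.4,"tz":-0.4},{}]' | python3 jog.py 70
python3 - <<'E'
from h import *
st()
d=ctrl.get_image("scene")
for c,Q in comps(d,(630,740,0,180),45,75,30): 
        r=cv2.minAreaRect(Q[:,:2].astype(np.float32)); print('cup',c,len(Q),np.median(Q[:,2]),np.round(r[0],1),np.round(r[1],1),round(r[2],1))
E
echo '[{"ry":-0.696},{"ry":-0.696},{"ry":-0.696},{"ry":-0.696},{"ry":-0.696},{"ry":-0.696},{"ry":-0.696},{"ry":-0.696},{"ry":-0.696},{}]' | python3 jog.py
python3 - <<'E'
from h import *
st()
d=ctrl.get_image("wrist")
for c,Q in comps(d,(630,740,0,180),48,75,30): 
        r=cv2.minAreaRect(Q[:,:2].astype(np.float32)); print('cup',c,len(Q),np.median(Q[:,2]),np.round(r[0],1),np.round(r[1],1),round(r[2],1))
gt((679,86,32),75,45,1,back=70)
E
```

```text
clock: 83.22
tool_pos: [695.9, 144.8, 198.2]
tcp_rot: [-3.133, -0.785, -1.843]
contact_force: [0.6, -0.0, -0.8]
grip_width: 69.9
finger_force: 0.0
t83.2 [695.9 144.8 198.2] [-3.133 -0.785 -1.843] q [-0.17  1.08 -0.74  1.01  1.05  1.96  2.08] F [ 0.6 -0.  -0.8] T [ 0.71 -0.24  0.01] w69.9 f0.0
cup [262.46231884 251.3826087 ] 690 55.384440683159795 [680.4  84.8] [60.8 51.7] 74.5
clock: 84.52
tool_pos: [693.6, 139.7, 186.6]
tcp_rot: [3.128, 0.778, -1.852]
contact_force: [-0.2, -0.3, -0.9]
grip_width: 70.3
finger_force: 0.0
t84.5 [693.6 139.7 186.6] [ 3.128  0.778 -1.852] q [ 0.91  1.2  -1.4   1.68  0.62  0.79  2.46] F [-0.2 -0.3 -0.9] T [-0.65  0.17 -0.02] w70.3 f0.0
cup [251.48348559  24.2227688 ] 4269 55.65987477527197 [682.2 100. ] [31.5 50.3] 74.3
r trans [152.9  -0.3  -5.7] |153| rot [-0.001 -0.009 -0.009] |0.01|
```

To row units: -1 mm is -0.016, 26 mm is 0.416, -0.009 rad is -0.036.

```bash
echo '[{"tx":0.416,"tz":-0.016,"ry":-0.036,"rz":-0.036},{"tx":0.416,"tz":-0.016},{"tx":0.416,"tz":-0.016},{"tx":0.416,"tz":-0.016},{"tx":0.4,"tz":-0.016},{"tx":0.384,"ty":-0.0048,"tz":-0.0112},{"tz":0.32},{}]' | python3 jog.py
python3 - <<'E'
from h import *
st()
d=ctrl.get_image("wrist")
for c,Q in comps(d,(630,740,0,160),48,58,200): 
        r=cv2.minAreaRect(Q[:,:2].astype(np.float32)); print('cup',c,len(Q),np.median(Q[:,2]),np.round(r[0],1),np.round(r[1],1),round(r[2],1))
gt((679,86,31),74.5,45,1)
E
```

```text
clock: 85.58
tool_pos: [669.3, 52.0, 73.8]
tcp_rot: [-3.134, 0.785, -1.82]
contact_force: [-0.5, 0.1, 0.3]
grip_width: 70.0
finger_force: 0.0
t85.6 [669.3  52.   73.8] [-3.134  0.785 -1.82 ] q [ 1.07  1.48 -1.43  1.7   0.87  0.87  2.54] F [-0.5  0.1  0.3] T [-0.69  0.21 -0.03] w70.0 f0.0
cup [253.04418364 241.79806697] 2897 55.5416714014932 [678.   84.3] [61.6 50.1] 74.8
r trans [ 5.8  0.3 50.2] |50| rot [0.006 0.    0.016] |0.02|
```

```bash
echo '[{"tx":0.04,"ty":0.008,"tz":0.256,"rz":0.064},{"tx":0.032,"tz":0.256},{"tx":0.016,"tz":0.256},{}]' | python3 jog.py
python3 -c "
from h import *
st();gt((678.5,85.2,31),74.7,45,1)"
echo '[{},{},{},{},{},{"tx":-0.24,"tz":-0.24},{"tx":-0.32,"tz":-0.32},{"tx":-0.32,"tz":-0.32},{"tx":-0.32,"tz":-0.32},{}]' | python3 jog.py 30
python3 -c "
from h import *
st()"
```

```text
clock: 86.12
tool_pos: [676.6, 80.6, 35.0]
tcp_rot: [3.132, 0.786, -1.845]
contact_force: [0.5, 0.3, -0.2]
grip_width: 70.3
finger_force: 0.0
t86.1 [676.6  80.6  35. ] [ 3.132  0.786 -1.845] q [ 1.01  1.51 -1.38  1.69  0.91  0.8   2.51] F [ 0.5  0.3 -0.2] T [-0.72  0.23  0.02] w70.3 f0.0
r trans [-0.6 -0.6  0.4] |1| rot [ 0.005  0.001 -0.005] |0.01|
clock: 87.38
tool_pos: [679.4, 78.9, 147.5]
tcp_rot: [-3.14, 0.787, -1.84]
contact_force: [-0.4, 0.0, -0.5]
grip_width: 49.3
finger_force: 62.0
t87.4 [679.4  78.9 147.5] [-3.14   0.787 -1.84 ] q [ 1.03  1.37 -1.49  1.7   0.79  0.88  2.47] F [-0.4  0.  -0.5] T [-0.84  0.21 -0.02] w49.3 f62.0
```

To row units: 0.175 rad is 0.7.

```bash
echo '[{"rz":0.7},{"rz":0.7},{"rz":0.7},{"rz":0.7},{"rz":0.7},{"rz":0.7},{"rz":0.7},{"rz":0.7},{"rz":0.7},{"rz":0.7}]' | python3 jog.py
echo '[{"rz":0.7},{"rz":0.7},{"rz":0.7},{"rz":0.7},{"rz":0.7},{"rz":0.7},{"rz":0.7},{"rz":0.672},{}]' | python3 jog.py
python3 - <<'E'
from h import *
st()
gt((681,83.5,36),75,45,0,up=4)
E
```

```text
clock: 88.62
tool_pos: [677.6, 78.7, 142.4]
tcp_rot: [2.365, -0.136, 2.741]
contact_force: [-0.4, -0.1, -0.0]
grip_width: 49.3
finger_force: 62.0
clock: 89.75
tool_pos: [677.7, 78.9, 142.6]
tcp_rot: [-3.134, -0.786, 1.297]
contact_force: [-0.5, 0.3, -0.9]
grip_width: 49.2
finger_force: 61.9
t89.8 [677.7  78.9 142.6] [-3.134 -0.786  1.297] q [ 0.8   0.9  -0.87  1.71 -0.23  0.69  0.08] F [-0.5  0.3 -0.9] T [-0.89  0.25 -0.03] w49.2 f61.9
r trans [-68.8   2.   70.3] |98| rot [ 0.001 -0.    -0.009] |0.01|
```

To row units: -15 mm is -0.24, 15 mm is 0.24.

```bash
echo '[{"tx":-0.24,"ty":0.016,"tz":0.24},{"tx":-0.24,"ty":0.016,"tz":0.24},{"tx":-0.24,"tz":0.24},{"tx":-0.192,"tz":0.192},{"tx":-0.128,"tz":0.128},{"tx":-0.048,"tz":0.048},{}]' | python3 jog.py
python3 -c "from h import *;st()"
echo '[{"tx":-0.016,"tz":0.016},{"tx":-0.016,"tz":0.016},{}]' | python3 jog.py
python3 -c "from h import *;st()"
```

```text
clock: 90.62
tool_pos: [679.7, 78.4, 46.6]
tcp_rot: [-3.133, -0.787, 1.294]
contact_force: [0.2, 1.2, -1.2]
grip_width: 49.2
finger_force: 62.0
t90.6 [679.7  78.4  46.6] [-3.133 -0.787  1.294] q [ 0.77  1.05 -0.82  1.7  -0.18  0.59  0.15] F [ 0.2  1.2 -1.2] T [-0.84  0.23 -0.  ] w49.2 f62.0
clock: 91.0
tool_pos: [679.6, 78.1, 43.8]
tcp_rot: [-3.134, -0.786, 1.294]
contact_force: [-0.2, -0.8, -1.6]
grip_width: 49.4
finger_force: 62.0
t91.0 [679.6  78.1  43.8] [-3.134 -0.786  1.294] q [ 0.76  1.05 -0.82  1.7  -0.18  0.59  0.16] F [-0.2 -0.8 -1.6] T [-0.79  0.26  0.  ] w49.4 f62.0
```

To row units: -1.2 mm is -0.0192, 1.2 mm is 0.0192.

```bash
echo '[{"tx":-0.0192,"tz":0.0192},{"tx":-0.0112,"tz":0.0112},{}]' | python3 jog.py
python3 -c "from h import *;st()"
```

```text
clock: 91.38
tool_pos: [679.8, 78.3, 42.9]
tcp_rot: [-3.134, -0.788, 1.295]
contact_force: [-5.8, -4.1, 11.2]
grip_width: 49.7
finger_force: 63.3
t91.4 [679.8  78.3  42.9] [-3.134 -0.788  1.295] q [ 0.76  1.06 -0.82  1.7  -0.18  0.59  0.16] F [-5.8 -4.1 11.2] T [-0.19  0.59  0.42] w49.7 f63.3
```

To row units: -45 mm is -0.72, -35 mm is -0.56.

```bash
echo '[{"tx":0.0096,"tz":-0.0096},{},{},{"tz":-0.32},{"tz":-0.56},{"tz":-0.72},{"tx":0.48,"tz":-0.48},{"tx":0.48,"tz":-0.48},{"tx":0.48,"tz":-0.48},{}]' | python3 jog.py 72
python3 - <<'E'
from h import *
st()
for n in("scene","top"):
  d=ctrl.get_image(n);np.savez(n+"4.npz",**d); cv2.imwrite(f"pics/{n}_end.png",d["img"])
  for c,Q in comps(d,(300,740,-10,450),50,80,40):
        r=cv2.minAreaRect(Q[:,:2].astype(np.float32)); print(n,'cup',len(Q),np.median(Q[:,2]),np.round(r[0],1),np.round(r[1],1),round(r[2],1))
  for c,Q in comps(d,(330,680,-460,-80),68,100,30):
        r=cv2.minAreaRect(Q[:,:2].astype(np.float32)); print(n,'knob',np.round(r[0],1),np.round(r[1],1),round(r[2],1))
E
```

```text
clock: 92.62
tool_pos: [663.6, 8.9, 244.6]
tcp_rot: [3.14, -0.786, 1.301]
contact_force: [-0.7, -1.2, -0.1]
grip_width: 71.8
finger_force: 0.0
t92.6 [663.6   8.9 244.6] [ 3.14  -0.786  1.301] q [ 0.94  0.76 -0.92  1.66 -0.25  0.91  0.07] F [-0.7 -1.2 -0.1] T [-0.75  0.17 -0.02] w71.8 f0.0
scene cup 310 61.63785022597804 [474.2  66.9] [50.9 52.5] 84.8
scene cup 366 61.57604820529369 [577.9  75.2] [51.2 52.5] 82.8
scene cup 404 62.492372134504805 [682.4  83.1] [50.7 51.6] 75.0
scene knob [ 500.6 -379.5] [51.8 13.3] 77.6
scene knob [ 617.8 -304.3] [15.  48.1] 81.5
top cup 150 65.37392692414278 [680.2  84.5] [50.7 50.6] 75.0
top cup 135 65.32135563176607 [576.1  76.4] [50.1 50.8] 83.0
top cup 122 66.08837250103825 [472.3  68.7] [50.5 50.4] 84.9
top knob [ 613.6 -304. ] [13.5 50.3] 78.5
top knob [ 540.2 -187.2] [48.9 13.9] 76.5
top knob [ 498.9 -371.7] [35.3 12.9] 78.0
top knob [ 423.2 -262. ] [13.7 50. ] 77.0
```

View pics/scene_end.png

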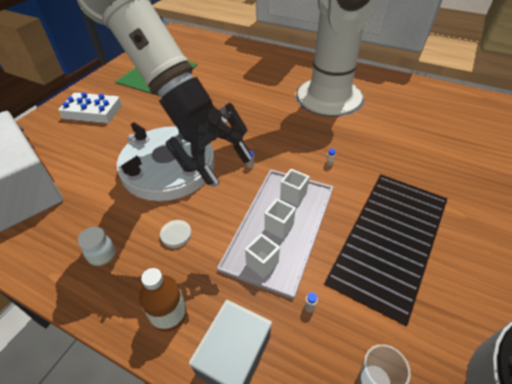

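The final view shows the three cups mouth-up in the bay at (294,187), (279,217) and (263,255). The mat is empty, the vials and dish are in place, and the knobs are tight.

```bash
python3 -c "
from bench import ctrl
print(ctrl.close_job())"
```

```text
the job is handed in; nothing more can be done
None
```

The job is handed in at about 93 s of the 210 s: all four knobs are tight in the order asked (stub, opposite, then the other two), all three cups stand mouth-up in the bay, and the vials and dish look undisturbed; no verdict was returned.

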